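# Fetch the hemmed-in coupling from the kit board

### The arm

A 7-joint arm with a two-finger parallel gripper is mounted at the origin on the work surface. World frame = base frame: x ahead of the robot, y to its left, z up, the work surface at z = 0. Lengths are in mm, angles in rad, forces in N, time in s.
With the tool pointing down it reaches from about 400 to 875 mm from the base axis. Payload 4.4 kg.
Tool frame: the origin (TCP) lies between the finger pads; the fingertips stand 14 mm ahead of it and the grasp point (between the pads) lies 5 mm behind it; z points along the fingers, y is the line along which they close (so a half turn about z gives the same grasp; the last joint's range is limited). The gripper opens to 85 mm and grips with 20 to 120 N. Pads are 22 mm wide; open, the fingers measure 114 mm over their backs; the gripper's body (76 mm by 85 mm) begins 54 mm behind the grasp point. The pads swing forward as they close: fully open they stand 13 mm farther back than shut.
Start: joints at [-1.355, 0.628, 0.038, 1.517, -0.027, 0.996, -0.02], TCP at [180.731, 624.383, 245.313] pointing down, gripper open.
Joint ranges: [-3.06, 3.06], [-0.37, 2.12], [-1.25, 1.32], [0.18, 2.47], [-1.1, 4.24], [0.23, 1.98], [-2.94, 2.94]. Speed limits (rad/s): [2.57, 2.57, 3.14, 3.14, 3.14, 3.14, 3.14].

### API

Orientations are given as a 3x3 rotation matrix whose columns are the frame's x, y, z axes.
In Python, from station import env gives the robot as it stands.
- The arm moves only by the tool jog_arm, called after ">>>" in YAML: its name, and indented under it one key for each argument. Schema: {"type":"object","properties":{"plan":{"type":"string"},"grip_n":{"type":"number"},"only":{"type":"string"},"quiet":{"type":"boolean"},"lines":{"type":"string"}},"required":["plan"],"additionalProperties":false}. plan is a string of 1 to 12 rows, parted by semicolons, with the numbers parted by commas; each row has 5 numbers: dx, dy, dz in a scale on which 1.0 is 75 cm, then a turn about the tool's z in a scale on which 1.0 is 2 rad, then the opening from 0.0 (shut) to 1.0 (fully open); each row is the pose to reach, as a shift and turn from the pose commanded when the call began, along the tool's axes at that moment; what a row does not reach only later rows make up. A row lasts 1/12 s, in which the tool goes at most 41.7 mm and 0.125 rad, less where a joint would pass 70% of its speed; a pose out of reach is approached as far as the arm can. The fingers move at their own pace and stop on an object; grip_n is the grip in N (left out, the last holds). Time passes only in rows, so rows that do not move let the fingers close. The tool returns the time, the measured TCP pose, the force, the opening and the grip force at its end. only (a regular expression) keeps the lines of the reply that match it, lines (a string "A,B") keeps lines A to B, and quiet returns only ok. No shift or turn number may pass 1 either way. Input that does not fit is refused with a message, and nothing moves.
- env.sense(): the state, without advancing time (a new reading comes with each control period).
- env.grab_frame(name): name is "side" or "top" or "wrist"; returns the picture (400x640x3 uint8, blue, green, red); there is no depth.
- env.calibration(name): a dict with "vertical_fov" (degrees; the focal length in pixels is half the picture's height over the tangent of half this angle, whatever the lens; pixels are square), "cx", "cy" (the principal point, pixels), "origin" and "rotation" of the camera in the world. Camera axes: x right, y up, looking along -z (the intrinsics and any distortion apply to the point x, -y, -z); pixel columns grow to the right and rows downward; lengths in mm; the calibration is good to about 2 mm. A picture is of the moment at which its call begins: read the wrist's pose just before it. calibration takes no time and is no camera call; for the wrist camera it gives the pose at the moment of the call.
- env.job_done(): hands the job in; it is judged then, once.
The state is a dict: "t": time; "joint_pos": joint angles; "joint_vel": joint speeds; "effort": joint torques, N m; "tcp_pos": TCP position; "eef_rot": TCP orientation; "wrist_force": force on the tool from outside, world axes, zero at the start; "torque": the same for the moment, N m; "grip_width": opening from 0.0 (shut) to 1.0 (fully open); "gripper_force": force on a finger pad.
Only numpy, scipy, OpenCV 4.12 (cv2) and the standard library are available. Lean on these libraries where they do the work, as an engineer would, in place of code of your own. Each camera call takes 0.05 s, during which the arm holds its last target. There are 200 camera calls.

### The job

First clear all three tall housings off the round kit board and stand them on the black side mat; then fetch the brass coupling from between their places and set it upright in the round cup of the test nest; only after that put each housing back upright on the middle of the pad of its own colour. Never let a housing or the coupling topple, and leave the grease jar where it is.

Things in the scene. Friction and masses are not known exactly. Their poses are not given: they have to be found in the camera images.
- red_housing: tall steel sensor housing, a loose solid upright cylinder 54 mm in diameter and 110 mm high, about 0.4 kg, with a red disc on its top and a red band near its foot; at the start it stands on the red pad. Origin: centre of its underside, z up its axis
- blue_housing: tall steel sensor housing, a loose solid upright cylinder 54 mm in diameter and 110 mm high, about 0.4 kg, with a blue disc on its top and a blue band near its foot; at the start it stands on the blue pad. Origin: centre of its underside, z up its axis
- green_housing: tall steel sensor housing, a loose solid upright cylinder 54 mm in diameter and 110 mm high, about 0.4 kg, with a green disc on its top and a green band near its foot; at the start it stands on the green pad. Origin: centre of its underside, z up its axis
- coupling: short brass coupling, a loose solid upright cylinder 48 mm in diameter and 40 mm high, about 0.25 kg, with two black rubber rings; at the start it stands in the middle of the round aluminium kit board (fixed, 208 mm in diameter, 8 mm thick, lying on the bench), hemmed in by the three housings whose axes are about 64 mm from its own, 120 degrees apart. Origin: centre of its underside, z up
- red_pad: red round pad, 70 mm in diameter and 3 mm thick, fixed on the kit board 64 mm from the board's centre: the place of the red housing. Origin: centre of its underside, 8 mm above the bench; its top is 3 mm above the origin. The three pads are 120 degrees apart, 111 mm from centre to centre
- blue_pad: blue round pad, 70 mm in diameter and 3 mm thick, fixed on the kit board 64 mm from the board's centre: the place of the blue housing. Origin: centre of its underside, 8 mm above the bench; its top is 3 mm above the origin. The three pads are 120 degrees apart, 111 mm from centre to centre
- green_pad: green round pad, 70 mm in diameter and 3 mm thick, fixed on the kit board 64 mm from the board's centre: the place of the green housing. Origin: centre of its underside, 8 mm above the bench; its top is 3 mm above the origin. The three pads are 120 degrees apart, 111 mm from centre to centre
- mat: black rubber parking mat, the side area, fixed flat on the bench: 140 mm along its x, 250 mm along its y, 4 mm thick, empty at the start. Origin: centre of its underside, at bench height; its top is 4 mm above. Three housings fit side by side along its y
- nest: test nest: grey fixed base block 150 x 140 x 20 mm on the bench with a shallow round aluminium cup on it, 84 mm outside and 76 mm inside diameter. Origin: centre of the block's underside, at bench height. The cup's white flat floor is 24 mm above the origin, its rim 29 mm above the origin, its axis is the z axis through the origin
- jar: white grease jar with black lid and yellow label, 51 mm in diameter, 55 mm high, 0.15 kg, loose on the bench among the other things; it is to be left alone. Origin: centre of its underside

How it is judged (in metres and radians):
On the way, in this order (a step that is already met when the one before it is completed fails the run):
1. all three housings stand upright on the mat (x of red_housing in the frame of mat between -0.07 and 0.07 m and y of red_housing in the frame of mat between -0.125 and 0.125 m and z of red_housing in the frame of mat between 0 and 0.012 m and angle between each of red_housing, blue_housing, green_housing's own z axis and vertical below 0.15 rad and linear speed of each of red_housing, blue_housing, green_housing below 0.03 m/s and x of blue_housing in the frame of mat between -0.07 and 0.07 m and y of blue_housing in the frame of mat between -0.125 and 0.125 m and z of blue_housing in the frame of mat between 0 and 0.012 m and x of green_housing in the frame of mat between -0.07 and 0.07 m and y of green_housing in the frame of mat between -0.125 and 0.125 m and z of green_housing in the frame of mat between 0 and 0.012 m), for 0.2 s.
2. the coupling stands in the nest's cup while all three housings still stand on the mat (all of step 1 and horizontal distance between coupling and nest below 0.015 m and z of coupling in the frame of nest between 0.018 and 0.03 m and angle between coupling's own z axis and vertical below 0.12 rad and linear speed of coupling below 0.03 m/s), for 0.2 s.
At the end, for the whole second after the job is handed in: the coupling stands upright on the cup's floor, its axis within 15 mm of the cup's; each housing stands upright on the pad of its own colour, within 12 mm of its centre; all are at rest and released (horizontal distance between coupling and nest below 0.015 m and z of coupling in the frame of nest between 0.018 and 0.03 m and angle between coupling's own z axis and vertical below 0.12 rad and linear speed of each of coupling, red_housing, blue_housing, green_housing, jar below 0.03 m/s and horizontal distance between red_housing and red_pad below 0.012 m and z of red_housing in the frame of red_pad between -0.002 and 0.01 m and angle between each of red_housing, blue_housing, green_housing's own z axis and vertical below 0.1 rad and horizontal distance between blue_housing and blue_pad below 0.012 m and z of blue_housing in the frame of blue_pad between -0.002 and 0.01 m and horizontal distance between green_housing and green_pad below 0.012 m and z of green_housing in the frame of green_pad between -0.002 and 0.01 m); the robot touches nothing.
It fails at once if a housing or the coupling has toppled (leans more than about 40 degrees) (angle between any of red_housing, blue_housing, green_housing, coupling's own z axis and vertical above 0.7 rad).
It fails at once if the grease jar was moved by more than 20 mm or knocked over (distance of jar from where it was at the start of the episode above 0.02 m or angle between jar's own z axis and vertical above 0.5 rad).
It also fails if it takes over 144 s, if anything falls off the work surface, if the arm or the gripper's body presses on something with over 40 N, if the wrist force passes 120 N, or if a joint passes its speed limit or range.

## Working session

There is one attempt and no reset: what is moved stays moved. The work goes in short steps, Python scripts to look and compute and a tool call to move; the robot and the scene stay as the last step left them, time stands still between calls to the robot, and variables do not carry over. Pictures are saved under pics/ and viewed, at most 14 in all, crops included, and the job is handed in when it is done.

```bash
ls; mkdir -p pics; python3 - <<'E'
from station import env
import cv2
s=env.sense();print(s['t'],s['tcp_pos'],s['eef_rot'],s['grip_width'])
for n in("side","top"):
    print(n,env.calibration(n)); cv2.imwrite(f'pics/{n}0.png',env.grab_frame(n))
print(env.calibration("wrist"))
E
```

```text
pics
0.0 [180.59893252 623.79689452 244.39836958] [[-9.60552839e-01  2.78097145e-01 -4.70005871e-04]
 [ 2.78097536e-01  9.60551090e-01 -1.83416121e-03]
 [-5.86103448e-05 -1.89251623e-03 -9.99998207e-01]] 1.0032493877593445
side {'vertical_fov': 51.051935225269595, 'cx': 315.13034519321354, 'cy': 192.57055888309247, 'origin': array([461.14583783, 790.1466214 , 541.75993217]), 'rotation': array([[-0.9876723 ,  0.07506574, -0.13736289],
       [-0.15638351, -0.51185873,  0.84471583],
       [-0.00690118,  0.85578372,  0.51728773]])}
top {'vertical_fov': 49.74462607240071, 'cx': 327.0614340638883, 'cy': 192.88990861868047, 'origin': array([390.5826174 ,  22.13329088, 967.99837311]), 'rotation': array([[-4.88962553e-02,  9.73959674e-01, -2.21385884e-01],
       [-9.98803661e-01, -4.75392567e-02,  1.14570985e-02],
       [ 6.34231524e-04,  2.21681241e-01,  9.75118980e-01]])}
{'vertical_fov': 59.342250117356784, 'cx': 324.3216218623768, 'cy': 199.3762835847342, 'origin': array([108.52528771, 644.10765572, 373.1280949 ]), 'rotation': array([[ 2.78652229e-01, -9.17921109e-01, -2.82442514e-01],
       [ 9.60391684e-01,  2.66064460e-01,  8.28101244e-02],
       [-8.65246304e-04, -2.94330667e-01,  9.55703254e-01]])}
```

View pics/top0.png

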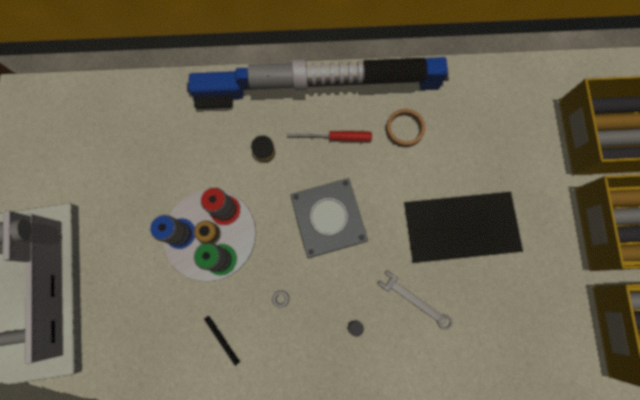

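View pics/side0.png

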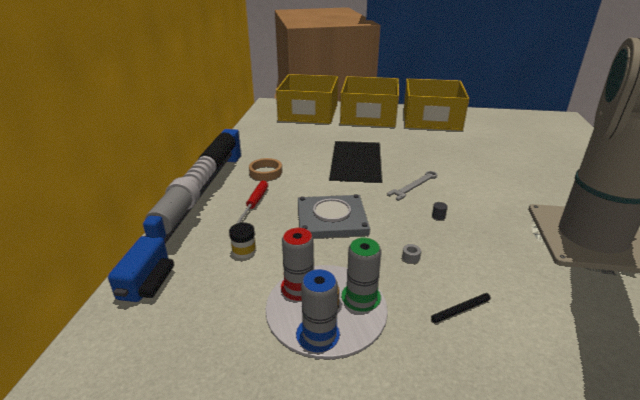

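Top view: housing tops are red (213,198), blue (163,228) and green (207,256), coupling (206,231), nest cup (329,217), mat around (463,227), jar (262,147). The side view shows the same tops at red (298,237), blue (320,281) and green (364,246), cup (332,211), mat (358,161). Next I'll take enlarged crops.

```bash
python3 - <<'E'
import cv2,numpy as np
t=cv2.imread('pics/top0.png');s=cv2.imread('pics/side0.png')
g=lambda a:cv2.resize(a,None,fx=6,fy=6,interpolation=cv2.INTER_CUBIC)
a=g(t[180:280,145:265]); cv2.imwrite('pics/c1.png',cv2.convertScaleAbs(a,alpha=1.3))
b=cv2.resize(s[185:355,255:395],None,fx=3.5,fy=3.5,interpolation=cv2.INTER_CUBIC); cv2.imwrite('pics/c2.png',b)
E
```

```text
(no output)
```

View pics/c1.png

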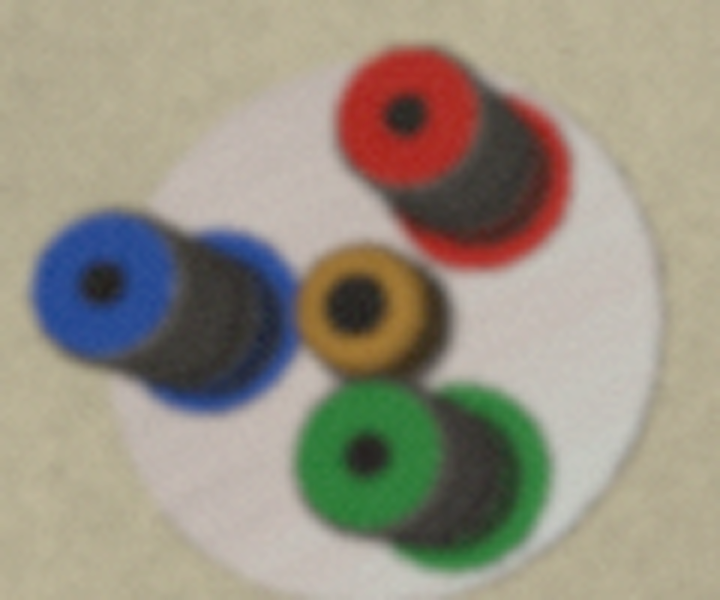

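View pics/c2.png

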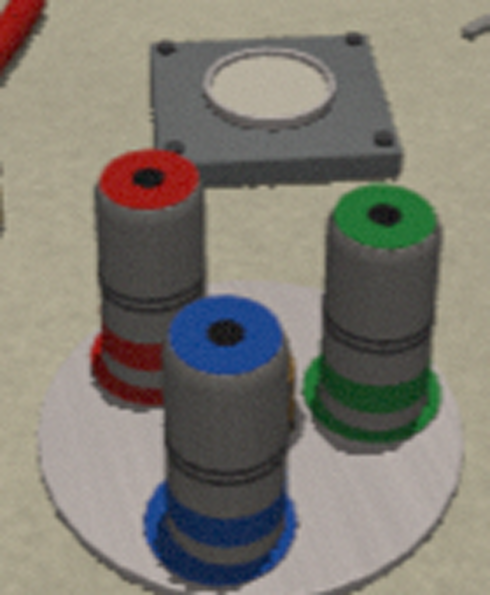

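```bash
cat > h.py <<'E'
import numpy as np, itertools
from station import env
def ray(c,p):
    f=200/np.tan(np.radians(c['vertical_fov']/2)); d=np.array([(p[0]-c['cx'])/f,-(p[1]-c['cy'])/f,-1])
    return np.array(c['origin']),np.array(c['rotation'])@d
def plane(c,p,z):
    o,d=ray(c,p); return o+d*(z-o[2])/d[2]
def tri(*cp):
    A=np.zeros((3,3));b=np.zeros(3);R=[ray(*x) for x in cp]
    for o,d in R:
        d=d/np.linalg.norm(d);M=np.eye(3)-np.outer(d,d);A+=M;b+=M@o
    x=np.linalg.solve(A,b); return x,[round(np.linalg.norm((np.eye(3)-np.outer(d,d)/(d@d))@(x-o)),1) for o,d in R]
def proj(c,X):
    f=200/np.tan(np.radians(c['vertical_fov']/2)); q=np.array(c['rotation']).T@(np.array(X)-c['origin'])
    return np.array([c['cx']+f*q[0]/-q[2], c['cy']-f*q[1]/-q[2]])
E
cat > m.py <<'E'
from h import *
np.set_printoptions(precision=1,suppress=True)
T=env.calibration('top');S=env.calibration('side')
t=lambda x,y:((x+.5)/6-.5+145,(y+.5)/6-.5+180)
s=lambda x,y:((x+.5)/3.5-.5+255,(y+.5)/3.5-.5+185)
hs=dict(red=(t(407,117),s(149,179)),blue=(t(105,285),s(226,335)),green=(t(370,456),s(385,216)))
for k,(a,b) in hs.items(): print(k,*tri((T,a),(S,b)),plane(T,a,121),plane(S,b,121))
print('coup',plane(T,t(361,310),48))
for k,p in dict(red=(479,178),blue=(208,320),green=(457,480)).items(): print('pad',k,plane(T,t(*p),11))
print('blue pad side',plane(S,s(221,521),11))
print('cup',*tri((T,(329,217)),(S,s(269,87))),plane(T,(329,217),29),plane(S,s(269,87),29))
for p in [(405,202),(512,192),(522,251),(413,262)]: print('mat',plane(T,p,4))
for p in [(335,142),(380,142),(382,181),(330,179)]: print('matS',plane(S,p,4))
print('jar top',plane(T,(262,145),55),plane(S,(242,231),55))
E
python3 m.py
```

```text
red [581.3 242.8 119.9] [np.float64(0.3), np.float64(0.3)] [581.4 242.6 121. ] [580.6 244.3 121. ]
blue [529.4 342.  119.3] [np.float64(0.4), np.float64(0.4)] [529.5 341.4 121. ] [528.8 343.9 121. ]
green [468.9 253.9 119.5] [np.float64(0.4), np.float64(0.4)] [469.2 253.5 121. ] [468.5 255.8 121. ]
coup [528.  277.3  48. ]
pad red [581.3 243.9  11. ]
pad blue [532.6 344.2  11. ]
pad green [469.1 251.6  11. ]
blue pad side [530.9 346.3  11. ]
cup [550.7   9.4  22.4] [np.float64(0.5), np.float64(0.5)] [549.1   9.5  29. ] [550.   19.2  29. ]
mat [ 579.5 -165.7    4. ]
mat [ 590.9 -412.9    4. ]
mat [ 455.9 -415.8    4. ]
mat [ 443.6 -171.3    4. ]
matS [ 590.4 -396.2    4. ]
matS [ 452.7 -415.8    4. ]
matS [ 441.3 -170.5    4. ]
matS [ 576.1 -161.6    4. ]
jar top [714.1 150.7  55. ] [709.1 159.4  55. ]
```

The manual's scale: shifts go in shares of 75 cm and turns go in shares of 2 rad. Converting my numbers, -245 mm / 750 = -0.3267, -200 mm / 750 = -0.2667, 1.29 rad / 2 = 0.645.

>>> jog_arm:
  plan: "-0.0333,-0.0173,0,0.055,1;-0.0667,-0.0347,0,0.11,1;-0.1,-0.052,0,0.165,1;-0.1333,-0.0693,0,0.22,1;-0.1667,-0.0867,0,0.275,1;-0.2,-0.104,0,0.33,1;-0.2333,-0.1213,0,0.385,1;-0.2667,-0.1387,0,0.44,1;-0.2933,-0.1533,0,0.495,1;-0.3133,-0.1627,0,0.55,1;-0.3267,-0.1693,0,0.6,1;-0.3267,-0.1693,0,0.645,1"
  grip_n: 60

```text
t: 1.1
tcp_pos: [383.4, 431.3, 245.3]
eef_rot: [[0.011, 1.0, 0.001], [1.0, -0.011, -0.002], [-0.002, 0.001, -1.0]]
wrist_force: [0.1, -1.1, 0.2]
grip_width: 0.996
gripper_force: 0.0
```

>>> jog_arm:
  plan: "-0.0267,0.0267,0,0,1;-0.0667,0.0693,0,0,1;-0.1067,0.112,0,0,1;-0.1467,0.1547,0,0,1;-0.1867,0.1973,0,0,1;-0.22,0.232,0,0,1;-0.2427,0.256,0,0,1;-0.2533,0.2667,0,0,1;-0.2533,0.2667,0,0,1;-0.2533,0.2667,0,0,1"

```text
t: 1.93
tcp_pos: [579.7, 244.7, 244.7]
eef_rot: [[0.001, 1.0, -0.002], [1.0, -0.001, 0.001], [0.001, -0.002, -1.0]]
wrist_force: [-1.8, 0.8, 0.3]
grip_width: 0.997
gripper_force: 0.0
```

```bash
python3 - <<'E'
from h import *;import cv2
c=env.calibration('wrist');cv2.imwrite('pics/w1.png',env.grab_frame('wrist'))
s=env.sense();print(c,s['tcp_pos'],s['eef_rot'],s['joint_pos'])
E
```

```text
{'vertical_fov': 59.342250117356784, 'cx': 324.3216218623768, 'cy': 199.3762835847342, 'origin': array([580.19804848, 318.97002105, 373.40242317]), 'rotation': array([[ 0.99999594,  0.00112576,  0.00261855],
       [-0.0018442 ,  0.95602958,  0.29326447],
       [-0.00217327, -0.29326811,  0.95602777]])} [578.9390276  246.07659809 244.75351632] [[-0.0010692   0.99999686 -0.00226816]
 [ 0.9999986   0.00107211  0.00128279]
 [ 0.00128522 -0.00226678 -0.9999966 ]] [-0.67317603  0.62570193  0.38225462  1.58578953 -0.26791424  0.98380221
 -0.20582697]
```

View pics/w1.png

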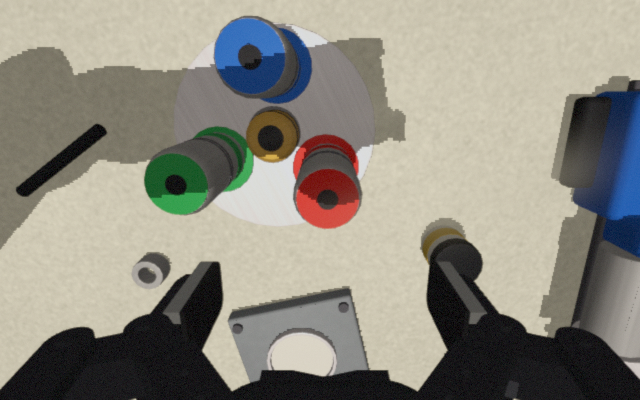

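The wrist view shows the housing discs: red centre (327,198), blue (249,57), green (177,183). The coupling top is at (272,135) and the jar lid at (459,262). The cup is at about (302,357), partly hidden.

```bash
cat >> m.py <<'E'
print('--wrist')
from numpy import array
W={'vertical_fov': 59.342250117356784, 'cx': 324.3216218623768, 'cy': 199.3762835847342, 'origin': array([580.19804848, 318.97002105, 373.40242317]), 'rotation': array([[ 0.99999594,  0.00112576,  0.00261855],
       [-0.0018442 ,  0.95602958,  0.29326447],
       [-0.00217327, -0.29326811,  0.95602777]])}
w=dict(red=(327,198),blue=(249,57),green=(177,183))
for k in w: print(k,plane(W,w[k],121),*tri((T,hs[k][0]),(S,hs[k][1]),(W,w[k])))
print('coup',plane(W,(271.5,134),48),*tri((W,(271.5,134)),(T,t(361,310))))
print('cup',plane(W,(302.5,358),29))
E
python3 m.py | sed -n '/--/,$p'
```

```text
--wrist
red [581.5 242.6 121. ] [581.4 242.6 119.9] [np.float64(0.3), np.float64(0.4), np.float64(0.3)]
blue [529.3 341.3 121. ] [529.3 341.8 119.3] [np.float64(0.6), np.float64(0.3), np.float64(0.5)]
green [470.2 254.4 121. ] [469.1 253.9 119.3] [np.float64(0.3), np.float64(0.6), np.float64(0.3)]
coup [531.  281.9  48. ] [529.5 280.5  36.9] [np.float64(0.3), np.float64(0.3)]
cup [552.9  15.7  29. ]
```

To row units: 165 mm / 750 = 0.22, 158 mm / 750 = 0.2107.

>>> jog_arm:
  plan: "-0.0013,0.0013,0.0133,0,1;-0.0027,0.0027,0.0467,0,1;-0.004,0.0027,0.08,0,1;-0.004,0.0027,0.1133,0,1;-0.004,0.0027,0.1467,0,1;-0.004,0.0027,0.1733,0,1;-0.004,0.0027,0.1947,0,1;-0.004,0.0027,0.2107,0,1;-0.004,0.0027,0.22,0,1;-0.004,0.0027,0.22,0,1;-0.004,0.0027,0.22,0,1;-0.004,0.0027,0.22,0,1"
  grip_n: 60

```text
t: 2.98
tcp_pos: [583.2, 241.6, 81.3]
eef_rot: [[0.001, 1.0, 0.002], [1.0, -0.001, 0.001], [0.001, 0.002, -1.0]]
wrist_force: [-0.4, -0.1, -0.1]
grip_width: 0.998
gripper_force: 0.0
```

>>> jog_arm:
  plan: "0,0,0,0,0.8;0,0,0,0,0.7;0,0,0,0,0.6;0,0,0,0,0.5;0,0,0,0,0.4;0,0,0,0,0.4;0,0,0,0,0.4;0,0,0,0,0.4;0,0,0,0,0.4;0,0,0,0,0.4"
  grip_n: 60

```text
t: 3.82
tcp_pos: [582.6, 241.2, 81.4]
eef_rot: [[0.001, 1.0, 0.0], [1.0, -0.001, 0.001], [0.001, 0.0, -1.0]]
wrist_force: [-1.0, -0.2, 4.8]
grip_width: 0.617
gripper_force: 62.1
```

To row units: -90 mm / 750 = -0.12, -89 mm / 750 = -0.1187.

>>> jog_arm:
  plan: "0,0,-0.0053,0,0.4;0,0,-0.0187,0,0.4;0,0,-0.0373,0,0.4;0,0,-0.0587,0,0.4;0,0,-0.08,0,0.4;0,0,-0.0987,0,0.4;0,0,-0.112,0,0.4;0,0,-0.1187,0,0.4;0,0,-0.12,0,0.4;0,0,-0.12,0,0.4"
  grip_n: 60

```text
t: 4.65
tcp_pos: [582.3, 241.1, 170.2]
eef_rot: [[0.001, 1.0, -0.0], [1.0, -0.001, -0.0], [-0.0, -0.0, -1.0]]
wrist_force: [0.3, -0.3, -4.2]
grip_width: 0.616
gripper_force: 63.5
```

>>> jog_arm:
  plan: "-0.0067,0,0,0,0.4;-0.0213,-0.0027,0,0,0.4;-0.0453,-0.0053,0,0,0.4;-0.0773,-0.008,0,0,0.4;-0.1147,-0.012,0,0,0.4;-0.1547,-0.016,0,0,0.4;-0.1947,-0.02,0,0,0.4;-0.2347,-0.024,0,0,0.4;-0.2747,-0.028,0,0,0.4;-0.3147,-0.032,0,0,0.4;-0.352,-0.036,0,0,0.4;-0.3867,-0.0387,0,0,0.4"
  grip_n: 60

```text
t: 5.65
tcp_pos: [551.5, -52.2, 169.8]
eef_rot: [[0.003, 1.0, -0.002], [1.0, -0.003, -0.001], [-0.001, -0.002, -1.0]]
wrist_force: [-0.6, -0.3, -4.4]
grip_width: 0.617
gripper_force: 63.5
```

>>> jog_arm:
  plan: "-0.0373,-0.004,0,0,0.4;-0.0773,-0.008,0,0,0.4;-0.1173,-0.012,0,0,0.4;-0.1573,-0.016,0,0,0.4;-0.1973,-0.02,0,0,0.4;-0.2373,-0.024,0,0,0.4;-0.2773,-0.028,0,0,0.4;-0.3173,-0.032,0,0,0.4;-0.3547,-0.036,0,0,0.4;-0.3867,-0.0387,0,0,0.4;-0.4107,-0.0413,0,0,0.4;-0.424,-0.0427,0,0,0.4"
  grip_n: 60

```text
t: 6.65
tcp_pos: [518.0, -371.2, 169.7]
eef_rot: [[0.006, 1.0, -0.002], [1.0, -0.006, -0.002], [-0.002, -0.002, -1.0]]
wrist_force: [0.5, -0.4, -3.3]
grip_width: 0.621
gripper_force: 63.5
```

>>> jog_arm:
  plan: "-0.004,0,0,0,0.4;-0.0053,0,0,0,0.4;-0.0053,0,0,0,0.4;-0.0053,0,0,0,0.4"
  grip_n: 60

```text
t: 6.98
tcp_pos: [521.4, -368.9, 170.0]
eef_rot: [[-0.001, 1.0, -0.0], [1.0, 0.001, 0.002], [0.002, -0.0, -1.0]]
wrist_force: [0.1, 0.7, -2.6]
grip_width: 0.619
gripper_force: 63.5
```

```bash
python3 - <<'E'
from h import *;import cv2
c=env.calibration('wrist');a=env.grab_frame('wrist')
b=env.grab_frame('top');cv2.imwrite('pics/w2.png',np.vstack([a[:,:],b])[:, :] if 0 else a)
cv2.imwrite('pics/t2.png',cv2.resize(b[170:290,280:540],None,fx=3,fy=3,interpolation=cv2.INTER_CUBIC))
s=env.sense();print(c,s['tcp_pos'],s['joint_pos'],s['grip_width'])
E
```

```text
{'vertical_fov': 59.342250117356784, 'cx': 324.3216218623768, 'cy': 199.3762835847342, 'origin': array([ 521.57108073, -294.72191805,  298.7991773 ]), 'rotation': array([[ 9.99999745e-01, -6.44746780e-04,  3.06150160e-04],
       [ 5.27145540e-04,  9.56353645e-01,  2.92211272e-01],
       [-4.81190099e-04, -2.92211036e-01,  9.56353741e-01]])} [ 521.51260026 -369.20956451  170.21442552] [ 0.41027233  0.71183356  0.2746429   1.62755762 -0.24217406  0.8364504
  0.78567545] 0.6167027946252298
```

View pics/w2.png

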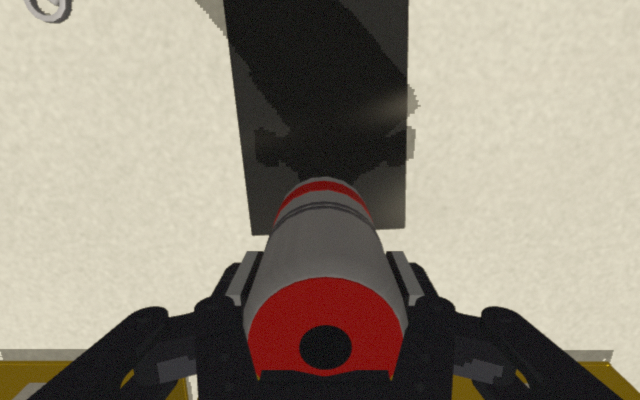

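The mat's far corners show at (252,235) and (405,228), and its sides run up to (224,0) and (408,0). The red housing is held upright.

```bash
python3 - <<'E'
from h import *
c=env.calibration('wrist')
for p in [(252,235),(405,228),(224,0),(408,0)]: print(plane(c,p,4))
E
```

```text
[ 456.01168583 -419.15085942    4.        ]
[ 594.30851921 -412.25333168    4.        ]
[ 446.40697421 -229.27333519    4.        ]
[ 584.1369728  -229.20817171    4.        ]
```

To row units: 95.5 mm / 750 = 0.1273, 95 mm / 750 = 0.1267.

>>> jog_arm:
  plan: "0,0,0.008,0,0.4;0,0,0.024,0,0.4;0,0,0.0427,0,0.4;0,0,0.0613,0,0.4;0,0,0.08,0,0.4;0,0,0.096,0,0.4;0,0,0.1093,0,0.4;0,0,0.1173,0,0.4;0,0,0.1227,0,0.4;0,0,0.1253,0,0.4;0,0,0.1267,0,0.4;0,0,0.1273,0,0.4"
  grip_n: 60

```text
t: 8.08
tcp_pos: [521.2, -371.2, 75.2]
eef_rot: [[0.001, 1.0, 0.001], [1.0, -0.001, -0.001], [-0.001, 0.001, -1.0]]
wrist_force: [-0.7, -0.4, -3.4]
grip_width: 0.622
gripper_force: 63.5
```

>>> jog_arm:
  plan: "0,0,0.0007,0,0.4;0,0,0.0007,0,0.4;0,0,0.0007,0,0.5;0,0,0.0007,0,0.65;0,0,0.0007,0,0.75;0,0,0.0007,0,0.85;0,0,0.0007,0,0.95;0,0,0.0007,0,1;0,0,0.0007,0,1;0,0,0.0007,0,1"
  grip_n: 60

```text
t: 8.92
tcp_pos: [521.0, -370.9, 74.4]
eef_rot: [[0.001, 1.0, 0.0], [1.0, -0.001, -0.0], [-0.0, 0.0, -1.0]]
wrist_force: [-1.2, -0.4, 0.1]
grip_width: 1.003
gripper_force: 0.0
```

To row units: -96 mm / 750 = -0.128, -94 mm / 750 = -0.1253.

>>> jog_arm:
  plan: "0,0,-0.0107,0,1;0,0,-0.0347,0,1;0,0,-0.064,0,1;0,0,-0.0933,0,1;0,0,-0.1147,0,1;0,0,-0.1253,0,1;0,0,-0.128,0,1"

```text
t: 9.5
tcp_pos: [521.7, -371.6, 172.5]
eef_rot: [[0.001, 1.0, 0.003], [1.0, -0.001, -0.002], [-0.002, 0.003, -1.0]]
wrist_force: [0.1, 0.5, -0.6]
grip_width: 1.001
gripper_force: 0.0
```

>>> jog_arm:
  plan: "0.0133,-0.0013,0,0,1;0.0427,-0.004,0,0,1;0.0827,-0.0067,0,0,1;0.1253,-0.0107,0,0,1;0.168,-0.0133,0,0,1;0.2107,-0.0173,0,0,1;0.2533,-0.02,0,0,1;0.296,-0.024,0,0,1;0.3387,-0.0267,0,0,1;0.3813,-0.0307,0,0,1;0.424,-0.0347,0,0,1;0.4667,-0.0387,0,0,1"

```text
t: 10.5
tcp_pos: [490.4, -18.6, 169.1]
eef_rot: [[0.001, 1.0, -0.003], [1.0, -0.001, 0.0], [0.0, -0.003, -1.0]]
wrist_force: [-0.1, 0.5, -0.8]
grip_width: 1.0
gripper_force: 0.0
```

>>> jog_arm:
  plan: "0.0427,-0.004,0,0,1;0.0853,-0.0067,0,0,1;0.128,-0.0107,0,0,1;0.1707,-0.0133,0,0,1;0.2133,-0.0173,0,0,1;0.2533,-0.0213,0,0,1;0.2907,-0.024,0,0,1;0.3227,-0.0267,0,0,1;0.3467,-0.0293,0,0,1;0.36,-0.0293,0,0,1;0.3667,-0.0293,0,0,1;0.3667,-0.0293,0,0,1"

```text
t: 11.5
tcp_pos: [469.8, 254.7, 169.6]
eef_rot: [[-0.0, 1.0, -0.001], [1.0, 0.0, -0.001], [-0.001, -0.001, -1.0]]
wrist_force: [-0.6, 0.2, -0.3]
grip_width: 0.998
gripper_force: 0.0
```

>>> jog_arm:
  plan: "0,0,0,0,1;0,0,0,0,1;0,0,0,0,1"

```text
t: 11.75
tcp_pos: [470.8, 252.6, 170.4]
eef_rot: [[0.003, 1.0, -0.0], [1.0, -0.003, -0.001], [-0.001, -0.0, -1.0]]
wrist_force: [0.6, 0.4, 0.6]
grip_width: 1.001
gripper_force: 0.0
```

To row units: 89 mm / 750 = 0.1187, 85 mm / 750 = 0.1133.

>>> jog_arm:
  plan: "0,0,0.008,0,1;0.0013,-0.0013,0.0267,0,1;0.0013,-0.0013,0.048,0,1;0.0013,-0.0013,0.0693,0,1;0.0013,-0.0013,0.088,0,1;0.0013,-0.0013,0.104,0,1;0.0013,-0.0013,0.1133,0,1;0.0013,-0.0013,0.1187,0,1;0.0013,-0.0013,0.1187,0,1;0.0013,-0.0013,0.1187,0,1"

```text
t: 12.58
tcp_pos: [469.8, 255.0, 81.5]
eef_rot: [[0.001, 1.0, 0.0], [1.0, -0.001, 0.0], [0.0, 0.0, -1.0]]
wrist_force: [0.5, -0.7, 0.1]
grip_width: 0.996
gripper_force: 0.0
```

>>> jog_arm:
  plan: "0,0,0,0,0.8;0,0,0,0,0.7;0,0,0,0,0.6;0,0,0,0,0.5;0,0,0,0,0.4;0,0,0,0,0.4;0,0,0,0,0.4;0,0,0,0,0.4;0,0,0,0,0.4;0,0,0,0,0.4"
  grip_n: 60

```text
t: 13.42
tcp_pos: [469.7, 255.4, 82.2]
eef_rot: [[0.001, 1.0, 0.001], [1.0, -0.001, 0.001], [0.001, 0.001, -1.0]]
wrist_force: [-1.8, -0.6, 4.2]
grip_width: 0.616
gripper_force: 62.1
```

>>> jog_arm:
  plan: "0,0,-0.0053,0,0.4;0,0,-0.0187,0,0.4;0,0,-0.0373,0,0.4;0,0,-0.0587,0,0.4;0,0,-0.08,0,0.4;0,0,-0.0987,0,0.4;0,0,-0.112,0,0.4;0,0,-0.1187,0,0.4;0,0,-0.12,0,0.4;0,0,-0.12,0,0.4"
  grip_n: 60

```text
t: 14.25
tcp_pos: [469.3, 255.2, 171.3]
eef_rot: [[0.001, 1.0, -0.0], [1.0, -0.001, 0.0], [0.0, -0.0, -1.0]]
wrist_force: [-0.2, -1.1, -4.9]
grip_width: 0.617
gripper_force: 63.8
```

To row units: -290 mm / 750 = -0.3867, -264 mm / 750 = -0.352.

>>> jog_arm:
  plan: "-0.0067,0.0013,0,0,0.4;-0.0213,0.0027,0,0,0.4;-0.0453,0.0053,0,0,0.4;-0.0773,0.008,0,0,0.4;-0.1147,0.0107,0,0,0.4;-0.1547,0.0133,0,0,0.4;-0.1947,0.0173,0,0,0.4;-0.2347,0.02,0,0,0.4;-0.2747,0.024,0,0,0.4;-0.3147,0.028,0,0,0.4;-0.352,0.0307,0,0,0.4;-0.3867,0.0333,0,0,0.4"
  grip_n: 60

```text
t: 15.25
tcp_pos: [493.3, -38.2, 170.8]
eef_rot: [[0.003, 1.0, -0.001], [1.0, -0.003, -0.001], [-0.001, -0.001, -1.0]]
wrist_force: [0.4, 0.3, -3.8]
grip_width: 0.616
gripper_force: 63.7
```

>>> jog_arm:
  plan: "-0.0373,0.004,0,0,0.4;-0.0773,0.0067,0,0,0.4;-0.1173,0.0107,0,0,0.4;-0.1573,0.0133,0,0,0.4;-0.1947,0.0173,0,0,0.4;-0.232,0.02,0,0,0.4;-0.2667,0.024,0,0,0.4;-0.296,0.0267,0,0,0.4;-0.32,0.0293,0,0,0.4;-0.3333,0.0307,0,0,0.4;-0.34,0.0307,0,0,0.4;-0.34,0.0307,0,0,0.4"
  grip_n: 60

```text
t: 16.25
tcp_pos: [515.9, -291.0, 170.7]
eef_rot: [[0.003, 1.0, -0.001], [1.0, -0.003, 0.0], [0.0, -0.001, -1.0]]
wrist_force: [-0.2, -0.5, -4.1]
grip_width: 0.619
gripper_force: 63.7
```

>>> jog_arm:
  plan: "0,0,0,0,0.4;0,0,0,0,0.4;0,0,0,0,0.4;0,0,0,0,0.4"
  grip_n: 60

```text
t: 16.58
tcp_pos: [517.3, -288.6, 171.3]
eef_rot: [[-0.001, 1.0, -0.0], [1.0, 0.001, 0.001], [0.001, -0.0, -1.0]]
wrist_force: [-0.0, -0.2, -5.1]
grip_width: 0.617
gripper_force: 63.7
```

To row units: 95.5 mm / 750 = 0.1273, 95 mm / 750 = 0.1267.

>>> jog_arm:
  plan: "0,0,0.008,0,0.4;0,0,0.024,0,0.4;0,0,0.0427,0,0.4;0,0,0.0613,0,0.4;0,0,0.08,0,0.4;0,0,0.096,0,0.4;0,0,0.1093,0,0.4;0,0,0.1173,0,0.4;0,0,0.1227,0,0.4;0,0,0.1253,0,0.4;0,0,0.1267,0,0.4;0,0,0.1273,0,0.4"
  grip_n: 60

```text
t: 17.58
tcp_pos: [517.3, -290.1, 76.1]
eef_rot: [[0.001, 1.0, 0.001], [1.0, -0.001, -0.0], [-0.0, 0.001, -1.0]]
wrist_force: [0.5, -0.2, -3.9]
grip_width: 0.616
gripper_force: 63.7
```

>>> jog_arm:
  plan: "0,0,0.0007,0,0.4;0,0,0.0007,0,0.4;0,0,0.0007,0,0.5;0,0,0.0007,0,0.65;0,0,0.0007,0,0.75;0,0,0.0007,0,0.85;0,0,0.0007,0,0.95;0,0,0.0007,0,1;0,0,0.0007,0,1;0,0,0.0007,0,1"
  grip_n: 60

```text
t: 18.42
tcp_pos: [517.1, -289.9, 75.4]
eef_rot: [[0.001, 1.0, 0.0], [1.0, -0.001, -0.0], [-0.0, 0.0, -1.0]]
wrist_force: [0.7, -0.2, -0.1]
grip_width: 1.0
gripper_force: 0.0
```

>>> jog_arm:
  plan: "0,0,-0.0107,0,1;0,0,-0.0347,0,1;0,0,-0.064,0,1;0,0,-0.0933,0,1;0,0,-0.1147,0,1;0,0,-0.1253,0,1;0,0,-0.128,0,1"

```text
t: 19.0
tcp_pos: [517.9, -290.4, 173.3]
eef_rot: [[0.001, 1.0, 0.003], [1.0, -0.001, -0.001], [-0.001, 0.003, -1.0]]
wrist_force: [0.8, -0.6, -0.5]
grip_width: 0.999
gripper_force: 0.0
```

To row units: 350 mm / 750 = 0.4667, 318 mm / 750 = 0.424.

>>> jog_arm:
  plan: "0.0133,0,0,0,1;0.0427,0.0013,0,0,1;0.0827,0.0013,0,0,1;0.1253,0.0027,0,0,1;0.168,0.0027,0,0,1;0.2107,0.004,0,0,1;0.2533,0.0053,0,0,1;0.296,0.0053,0,0,1;0.3387,0.0067,0,0,1;0.3813,0.0067,0,0,1;0.424,0.008,0,0,1;0.4667,0.0093,0,0,1"

```text
t: 20.0
tcp_pos: [522.7, 62.4, 170.0]
eef_rot: [[0.001, 1.0, -0.003], [1.0, -0.001, -0.0], [-0.0, -0.003, -1.0]]
wrist_force: [1.0, 0.7, 0.0]
grip_width: 1.001
gripper_force: 0.0
```

>>> jog_arm:
  plan: "0.0427,0.0013,0,0,1;0.0853,0.0013,0,0,1;0.128,0.0027,0,0,1;0.1707,0.004,0,0,1;0.2133,0.004,0,0,1;0.2533,0.0053,0,0,1;0.2933,0.0053,0,0,1;0.328,0.0067,0,0,1;0.3547,0.0067,0,0,1;0.3693,0.0067,0,0,1;0.3747,0.0067,0,0,1;0.3747,0.0067,0,0,1"

```text
t: 21.0
tcp_pos: [528.7, 341.4, 170.3]
eef_rot: [[-0.0, 1.0, -0.002], [1.0, 0.0, -0.001], [-0.001, -0.002, -1.0]]
wrist_force: [-1.0, 0.3, -0.0]
grip_width: 0.997
gripper_force: 0.0
```

>>> jog_arm:
  plan: "0,0,0,0,1;0,0,0,0,1;0,0,0,0,1"

```text
t: 21.25
tcp_pos: [530.1, 339.3, 171.4]
eef_rot: [[0.003, 1.0, -0.0], [1.0, -0.003, -0.001], [-0.001, 0.0, -1.0]]
wrist_force: [0.2, -0.0, -1.0]
grip_width: 1.002
gripper_force: 0.0
```

To row units: 89 mm / 750 = 0.1187, 85 mm / 750 = 0.1133.

>>> jog_arm:
  plan: "0,0,0.008,0,1;0,0,0.0267,0,1;0,0,0.048,0,1;0,0,0.0693,0,1;0,0,0.088,0,1;0,0,0.104,0,1;0,0,0.1133,0,1;0,0,0.1187,0,1;0,0,0.1187,0,1;0,0,0.1187,0,1"

```text
t: 22.08
tcp_pos: [530.0, 341.1, 82.6]
eef_rot: [[0.001, 1.0, 0.001], [1.0, -0.001, 0.0], [0.0, 0.001, -1.0]]
wrist_force: [0.0, -0.0, 0.3]
grip_width: 1.001
gripper_force: 0.0
```

>>> jog_arm:
  plan: "0,0,0,0,0.8;0,0,0,0,0.7;0,0,0,0,0.6;0,0,0,0,0.5;0,0,0,0,0.4;0,0,0,0,0.4;0,0,0,0,0.4;0,0,0,0,0.4;0,0,0,0,0.4;0,0,0,0,0.4"
  grip_n: 60

```text
t: 22.92
tcp_pos: [529.9, 341.4, 83.3]
eef_rot: [[0.001, 1.0, 0.001], [1.0, -0.001, 0.001], [0.001, 0.001, -1.0]]
wrist_force: [-2.0, -1.7, 6.0]
grip_width: 0.619
gripper_force: 62.6
```

>>> jog_arm:
  plan: "0,0,-0.0053,0,0.4;0,0,-0.0187,0,0.4;0,0,-0.0373,0,0.4;0,0,-0.0587,0,0.4;0,0,-0.08,0,0.4;0,0,-0.0987,0,0.4;0,0,-0.112,0,0.4;0,0,-0.1187,0,0.4;0,0,-0.12,0,0.4;0,0,-0.12,0,0.4"
  grip_n: 60

```text
t: 23.75
tcp_pos: [529.4, 341.0, 172.2]
eef_rot: [[0.001, 1.0, -0.0], [1.0, -0.001, -0.0], [-0.0, -0.0, -1.0]]
wrist_force: [0.1, -0.3, -3.3]
grip_width: 0.621
gripper_force: 63.4
```

To row units: -290 mm / 750 = -0.3867, -264 mm / 750 = -0.352.

>>> jog_arm:
  plan: "-0.0067,0,0,0,0.4;-0.0213,0,0,0,0.4;-0.0453,-0.0013,0,0,0.4;-0.0773,-0.0027,0,0,0.4;-0.1147,-0.004,0,0,0.4;-0.1547,-0.0053,0,0,0.4;-0.1947,-0.0067,0,0,0.4;-0.2347,-0.008,0,0,0.4;-0.2747,-0.0093,0,0,0.4;-0.3147,-0.0107,0,0,0.4;-0.352,-0.012,0,0,0.4;-0.3867,-0.012,0,0,0.4"
  grip_n: 60

```text
t: 24.75
tcp_pos: [519.0, 47.8, 171.9]
eef_rot: [[0.003, 1.0, -0.002], [1.0, -0.003, -0.001], [-0.001, -0.002, -1.0]]
wrist_force: [-0.1, 0.1, -2.0]
grip_width: 0.619
gripper_force: 63.4
```

>>> jog_arm:
  plan: "-0.0373,-0.0013,0,0,0.4;-0.0773,-0.0027,0,0,0.4;-0.1173,-0.004,0,0,0.4;-0.1573,-0.0053,0,0,0.4;-0.1973,-0.0067,0,0,0.4;-0.2373,-0.008,0,0,0.4;-0.2747,-0.0093,0,0,0.4;-0.304,-0.0093,0,0,0.4;-0.328,-0.0093,0,0,0.4;-0.3413,-0.0093,0,0,0.4;-0.3467,-0.0093,0,0,0.4;-0.3467,-0.0093,0,0,0.4"
  grip_n: 60

```text
t: 25.75
tcp_pos: [512.3, -209.7, 172.0]
eef_rot: [[0.003, 1.0, -0.001], [1.0, -0.003, 0.0], [0.0, -0.001, -1.0]]
wrist_force: [0.3, -0.3, -3.6]
grip_width: 0.618
gripper_force: 63.4
```

>>> jog_arm:
  plan: "0,0,0,0,0.4;0,0,0,0,0.4;0,0,0,0,0.4;0,0,0,0,0.4"
  grip_n: 60

```text
t: 26.08
tcp_pos: [513.3, -207.7, 172.3]
eef_rot: [[-0.001, 1.0, -0.0], [1.0, 0.001, 0.001], [0.001, -0.0, -1.0]]
wrist_force: [0.1, 0.0, -2.4]
grip_width: 0.623
gripper_force: 63.4
```

>>> jog_arm:
  plan: "0,0,0.008,0,0.4;0,0,0.024,0,0.4;0,0,0.0427,0,0.4;0,0,0.0613,0,0.4;0,0,0.08,0,0.4;0,0,0.096,0,0.4;0,0,0.1093,0,0.4;0,0,0.1173,0,0.4;0,0,0.1227,0,0.4;0,0,0.1253,0,0.4;0,0,0.1267,0,0.4;0,0,0.1273,0,0.4"
  grip_n: 60

```text
t: 27.08
tcp_pos: [513.4, -209.0, 77.1]
eef_rot: [[0.001, 1.0, 0.001], [1.0, -0.001, -0.0], [-0.0, 0.001, -1.0]]
wrist_force: [-0.2, -0.1, -3.3]
grip_width: 0.623
gripper_force: 63.4
```

>>> jog_arm:
  plan: "0,0,0.0007,0,0.4;0,0,0.0007,0,0.4;0,0,0.0007,0,0.4"
  grip_n: 60

```text
t: 27.33
tcp_pos: [513.3, -208.9, 76.6]
eef_rot: [[0.001, 1.0, 0.001], [1.0, -0.001, -0.0], [-0.0, 0.001, -1.0]]
wrist_force: [-0.7, -1.1, -3.9]
grip_width: 0.619
gripper_force: 63.4
```

To row units: 0.8 mm / 750 = 0.0011, 0.5 mm / 750 = 0.0007.

>>> jog_arm:
  plan: "0,0,0.0007,0,0.4;0,0,0.0011,0,0.4;0,0,0.0011,0,0.5;0,0,0.0011,0,0.65;0,0,0.0011,0,0.75;0,0,0.0011,0,0.85;0,0,0.0011,0,0.95;0,0,0.0011,0,1;0,0,0.0011,0,1;0,0,0.0011,0,1"
  grip_n: 60

```text
t: 28.17
tcp_pos: [513.1, -208.9, 75.4]
eef_rot: [[0.001, 1.0, -0.0], [1.0, -0.001, -0.0], [-0.0, -0.0, -1.0]]
wrist_force: [0.3, 0.6, 0.5]
grip_width: 1.002
gripper_force: 0.0
```

>>> jog_arm:
  plan: "0,0,-0.0107,0,1;0,0,-0.0347,0,1;0,0,-0.064,0,1;0,0,-0.0933,0,1;0,0,-0.1147,0,1;0,0,-0.1253,0,1;0,0,-0.128,0,1"

```text
t: 28.75
tcp_pos: [513.9, -209.3, 173.4]
eef_rot: [[0.001, 1.0, 0.003], [1.0, -0.001, -0.001], [-0.001, 0.003, -1.0]]
wrist_force: [-0.0, -0.0, 0.0]
grip_width: 1.004
gripper_force: 0.0
```

>>> jog_arm:
  plan: "0.0133,0,0,0,1;0.0427,0.0013,0,0,1;0.0827,0.0013,0,0,1;0.1253,0.0027,0,0,1;0.168,0.004,0,0,1;0.2107,0.0053,0,0,1;0.2533,0.0067,0,0,1;0.296,0.008,0,0,1;0.3333,0.0093,0,0,1;0.3627,0.0107,0,0,1;0.3787,0.0107,0,0,1;0.3853,0.0107,0,0,1"

```text
t: 29.75
tcp_pos: [520.2, 83.0, 170.4]
eef_rot: [[-0.003, 1.0, -0.002], [1.0, 0.003, 0.001], [0.001, -0.002, -1.0]]
wrist_force: [-0.8, 0.2, -0.2]
grip_width: 0.999
gripper_force: 0.0
```

>>> jog_arm:
  plan: "0.0133,0,0,0,1;0.0427,0.0013,0,0,1;0.0827,0.0027,0,0,1;0.1253,0.004,0,0,1;0.1653,0.0053,0,0,1;0.2027,0.0067,0,0,1;0.232,0.008,0,0,1;0.2533,0.0093,0,0,1;0.264,0.0107,0,0,1;0.2667,0.0107,0,0,1;0.2667,0.0107,0,0,1;0.2667,0.0107,0,0,1"

```text
t: 30.75
tcp_pos: [529.9, 277.8, 171.5]
eef_rot: [[0.004, 1.0, -0.0], [1.0, -0.004, -0.001], [-0.001, -0.0, -1.0]]
wrist_force: [0.8, 1.3, 0.3]
grip_width: 1.003
gripper_force: 0.0
```

```bash
python3 - <<'E'
from h import *;import cv2
c=env.calibration('wrist');a=env.grab_frame('wrist');b=env.grab_frame('top')
v=np.vstack([cv2.resize(a,(480,300)),cv2.resize(b[170:290,280:540],(480,222))])
cv2.imwrite('pics/v3.png',v);cv2.imwrite('pics/w3.png',a);cv2.imwrite('pics/t3.png',b)
np.save('w3.npy',c,allow_pickle=True);print(env.sense()['tcp_pos'])
E
```

```text
[529.92669767 278.05358024 171.61387817]
```

View pics/v3.png

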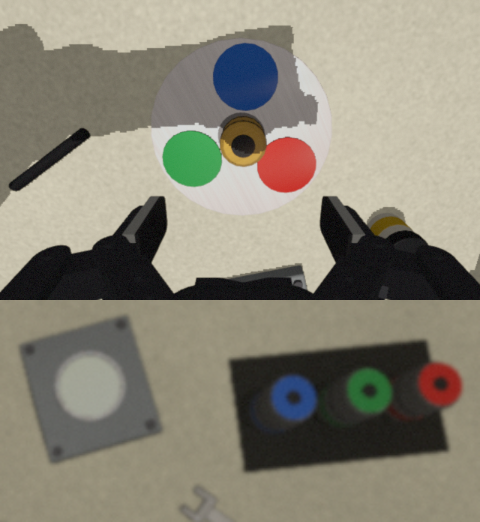

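All three housings stand on the mat. In the wrist view (full scale) the bare pads are at about blue (327,102), green (256,211) and red (383,219), and the coupling top is at (324,194). I'll get exact centroids by colour in wrist and top.

```bash
cat > p.py <<'E'
from h import *;import cv2
np.set_printoptions(precision=1,suppress=True)
c=np.load('w3.npy',allow_pickle=True).item();T=env.calibration('top')
def cents(f,roi):
    im=cv2.imread(f);m=np.zeros(im.shape[:2],bool);m[roi[1]:roi[3],roi[0]:roi[2]]=1
    b,g,r=[im[...,i].astype(int) for i in range(3)]
    out={}
    for k,q in dict(blue=b-np.maximum(g,r),green=g-np.maximum(b,r),red=r-np.maximum(g,b)).items():
        n,l,s,ce=cv2.connectedComponentsWithStats(((q>28)&m).astype(np.uint8)); i=1+s[1:,4].argmax()
        ct=max(cv2.findContours((l==i).astype(np.uint8),0,2)[0],key=len); e=cv2.fitEllipse(cv2.convexHull(ct)); out[k]=(np.array(e[0]),np.array(e[1]))
    return out
w=cents('pics/w3.png',(200,30,440,280));t=cents('pics/t3.png',(150,180,265,285))
for k in w: print(k,w[k],t[k],plane(c,w[k][0],11),plane(T,t[k][0],11),*tri((c,w[k][0]),(T,t[k][0])))
print('coup wrist',plane(c,(324,194),48),'at z40',plane(c,(324,194),40))
# cup: bright blob in top image
im=cv2.imread('pics/t3.png',0);_,l,s,ce=cv2.connectedComponentsWithStats((im[190:245,300:358]>150).astype(np.uint8));i=1+s[1:,4].argmax();p=ce[i]+[300,190]
print('cup',s[i],p,plane(T,p,26))
E
python3 p.py
```

```text
Traceback (most recent call last):
  File "p.py", line 12, in <module>
    w=cents('pics/w3.png',(200,30,440,280));t=cents('pics/t3.png',(150,180,265,285))
                                              ~~~~~^^^^^^^^^^^^^^^^^^^^^^^^^^^^^^^^^
  File "p.py", line 10, in cents
    ct=max(cv2.findContours((l==i).astype(np.uint8),0,2)[0],key=len); e=cv2.fitEllipse(cv2.convexHull(ct)); out[k]=(np.array(e[0]),np.array(e[1]))
                                                                        ~~~~~~~~~~~~~~^^^^^^^^^^^^^^^^^^^^
cv2.error: OpenCV(4.12.0) /io/opencv/modules/imgproc/src/shapedescr.cpp:361: error: (-201:Incorrect size of input array) There should be at least 5 points to fit the ellipse in function 'fitEllipseNoDirect'
```

```bash
sed -i "s/;t=cents('pics\/t3.*/; t=None/; s/^for k in w: .*/for k in w: print(k,w[k],plane(c,w[k][0],11))/" p.py; python3 p.py
```

```text
blue (array([326.8, 101.9]), array([86.1, 89.5])) [532.2 344.   11. ]
green (array([255.7, 211.2]), array([73.8, 79.8])) [470.1 252.5  11. ]
red (array([359.6, 211.7]), array([ 81.1, 132.1])) [560.6 251.7  11. ]
coup wrist [529.7 278.7  48. ] at z40 [529.7 276.4  40. ]
cup [ 12  11  33  32 809] [328.2 216.6] [550.6  11.2  26. ]
```

To row units: 139 mm / 750 = 0.1853, 135 mm / 750 = 0.18.

>>> jog_arm:
  plan: "0,0,0.0107,0,1;0.0013,0,0.0347,0,1;0.0013,0,0.064,0,1;0.0013,0,0.0933,0,1;0.0013,0,0.12,0,1;0.0013,0,0.1413,0,1;0.0013,0,0.1573,0,1;0.0013,0,0.1707,0,1;0.0013,0,0.18,0,1;0.0013,0,0.1853,0,1;0.0013,0,0.1853,0,1;0.0013,0,0.1853,0,1"

```text
t: 31.85
tcp_pos: [530.0, 281.2, 32.9]
eef_rot: [[0.001, 1.0, 0.001], [1.0, -0.001, 0.0], [0.0, 0.001, -1.0]]
wrist_force: [-0.6, 0.7, 1.1]
grip_width: 1.0
gripper_force: 0.0
```

>>> jog_arm:
  plan: "0,0,0,0,0.8;0,0,0,0,0.7;0,0,0,0,0.6;0,0,0,0,0.5;0,0,0,0,0.4;0,0,0,0,0.35;0,0,0,0,0.35;0,0,0,0,0.35;0,0,0,0,0.35;0,0,0,0,0.35"
  grip_n: 60

```text
t: 32.68
tcp_pos: [529.8, 281.3, 33.5]
eef_rot: [[0.001, 1.0, 0.001], [1.0, -0.001, 0.001], [0.001, 0.001, -1.0]]
wrist_force: [-1.6, 0.1, 6.1]
grip_width: 0.539
gripper_force: 61.1
```

To row units: -100 mm / 750 = -0.1333, -99 mm / 750 = -0.132.

>>> jog_arm:
  plan: "0,0,-0.0053,0,0.35;0,0,-0.0187,0,0.35;0,0,-0.04,0,0.35;0,0,-0.064,0,0.35;0,0,-0.088,0,0.35;0,0,-0.1093,0,0.35;0,0,-0.124,0,0.35;0,0,-0.132,0,0.35;0,0,-0.1333,0,0.35;0,0,-0.1333,0,0.35"
  grip_n: 60

```text
t: 33.52
tcp_pos: [529.3, 281.1, 132.5]
eef_rot: [[0.001, 1.0, -0.0], [1.0, -0.001, 0.0], [0.0, -0.0, -1.0]]
wrist_force: [-0.9, 0.6, -2.3]
grip_width: 0.539
gripper_force: 62.0
```

>>> jog_arm:
  plan: "-0.0067,0,0,0,0.35;-0.0213,0.0013,0,0,0.35;-0.048,0.0027,0,0,0.35;-0.0853,0.0053,0,0,0.35;-0.1253,0.008,0,0,0.35;-0.1653,0.012,0,0,0.35;-0.2053,0.0147,0,0,0.35;-0.24,0.0173,0,0,0.35;-0.2693,0.02,0,0,0.35;-0.288,0.0213,0,0,0.35;-0.2987,0.0227,0,0,0.35;-0.2987,0.0227,0,0,0.35"
  grip_n: 60

```text
t: 34.52
tcp_pos: [546.1, 53.6, 132.1]
eef_rot: [[0.006, 1.0, -0.001], [1.0, -0.006, -0.002], [-0.002, -0.001, -1.0]]
wrist_force: [0.8, -0.7, -2.1]
grip_width: 0.543
gripper_force: 62.0
```

>>> jog_arm:
  plan: "0,0,0,0,0.35;0,0,0,0,0.35;0,0,0,0,0.35"
  grip_n: 60

```text
t: 34.77
tcp_pos: [546.1, 58.8, 132.3]
eef_rot: [[-0.001, 1.0, -0.001], [1.0, 0.001, 0.001], [0.001, -0.001, -1.0]]
wrist_force: [-0.3, 0.4, -3.2]
grip_width: 0.54
gripper_force: 62.0
```

```bash
python3 - <<'E'
from h import *;import cv2
c=env.calibration('wrist');a=env.grab_frame('wrist')
cv2.imwrite('pics/w4.png',a);np.save('w4.npy',c,allow_pickle=True);print(env.sense()['tcp_pos'])
E
```

```text
[546.16164039  58.64617963 132.30842795]
```

View pics/w4.png

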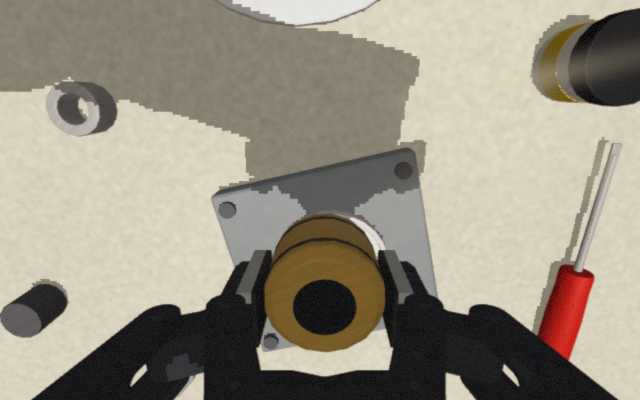

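Held coupling at (325,295). Nest corner screws at (228,210), (403,170) and (271,341); the last two are opposite corners, so their midpoint gives the cup axis.

```bash
python3 - <<'E'
from h import *
c=np.load('w4.npy',allow_pickle=True).item();T=env.calibration('top');S=env.calibration('side')
P=[plane(c,p,21) for p in [(228,210),(403,170),(271,341)]];print(P,(P[1]+P[2])/2)
t=[plane(T,p,20) for p in [(347,182),(311,252),(296,195),(362,238)]];print((t[0]+t[1])/2,(t[2]+t[3])/2)
s=lambda x,y:((x+.5)/3.5-.5+255,(y+.5)/3.5-.5+185)
q=[plane(S,s(*p),21) for p in [(166,48),(354,38),(384,139),(175,149)]];print((q[0]+q[2])/2,(q[1]+q[3])/2)
e=[plane(S,s(*p),29) for p in [(203,87),(336,87),(269,48),(269,128)]];print(np.mean(e,0))
E
```

```text
[array([476.60226566,  51.36457221,  21.        ]), array([600.94643454,  80.92476982,  21.        ]), array([502.7068206 , -61.46197424,  21.        ])] [551.82662757   9.73139779  21.        ]
[552.04826733   8.57471372  20.        ] [552.35170216  10.11076555  20.        ]
[550.37796502  12.07258448  21.        ] [550.54411526  10.95526951  21.        ]
[549.94621615  18.81521405  29.        ]
```

The manual's scale: shifts go in shares of 75 cm and turns go in shares of 2 rad. Converting my numbers, -47.7 mm / 750 = -0.0636, 5.4 mm / 750 = 0.0072.

>>> jog_arm:
  plan: "-0.0053,0,0,0,0.35;-0.0187,0.0027,0,0,0.35;-0.0373,0.0053,0,0,0.35;-0.0533,0.0067,0,0,0.35;-0.0613,0.0072,0,0,0.35;-0.0636,0.0072,0,0,0.35;-0.0636,0.0072,0,0,0.35;-0.0636,0.0072,0,0,0.35;-0.0636,0.0072,0,0,0.35"
  grip_n: 60

```text
t: 35.57
tcp_pos: [551.6, 10.3, 132.4]
eef_rot: [[-0.0, 1.0, -0.0], [1.0, 0.0, 0.001], [0.001, -0.0, -1.0]]
wrist_force: [0.5, 0.5, -3.1]
grip_width: 0.547
gripper_force: 62.0
```

>>> jog_arm:
  plan: "0,0,0.0067,0,0.35;0,0,0.0213,0,0.35;0,0,0.04,0,0.35;0,0,0.0587,0,0.35;0,0,0.076,0,0.35;0,0,0.0907,0,0.35;0,0,0.1,0,0.35;0,0,0.1053,0,0.35;0,0,0.108,0,0.35;0,0,0.1093,0,0.35;0,0,0.1093,0,0.35"
  grip_n: 60

```text
t: 36.48
tcp_pos: [552.0, 9.4, 50.7]
eef_rot: [[0.001, 1.0, 0.001], [1.0, -0.001, 0.0], [0.0, 0.001, -1.0]]
wrist_force: [0.6, -0.0, -2.7]
grip_width: 0.54
gripper_force: 62.0
```

To row units: 1.2 mm / 750 = 0.0016, 1 mm / 750 = 0.0013.

>>> jog_arm:
  plan: "0.0013,-0.0007,0.0007,0,0.35;0.0013,-0.0007,0.0013,0,0.35;0.0013,-0.0007,0.0016,0,0.35;0.0013,-0.0007,0.0016,0,0.5;0.0013,-0.0007,0.0016,0,0.6;0.0013,-0.0007,0.0016,0,0.7;0.0013,-0.0007,0.0016,0,0.8;0.0013,-0.0007,0.0016,0,0.9;0.0013,-0.0007,0.0016,0,1;0.0013,-0.0007,0.0016,0,1;0.0013,-0.0007,0.0016,0,1"
  grip_n: 60

```text
t: 37.4
tcp_pos: [551.2, 10.4, 49.3]
eef_rot: [[0.001, 1.0, 0.0], [1.0, -0.001, 0.0], [0.0, 0.0, -1.0]]
wrist_force: [-1.2, -0.6, 0.1]
grip_width: 0.999
gripper_force: 0.0
```

>>> jog_arm:
  plan: "0,0,-0.0107,0,1;0,0,-0.0347,0,1;0,0,-0.0667,0,1;0,0,-0.1013,0,1;0,0,-0.1307,0,1;0,0,-0.152,0,1;0,0,-0.16,0,1;0,0,-0.16,0,1"

```text
t: 38.07
tcp_pos: [552.2, 10.4, 171.1]
eef_rot: [[0.001, 1.0, 0.003], [1.0, -0.001, 0.0], [0.0, 0.003, -1.0]]
wrist_force: [-0.5, 0.8, 0.3]
grip_width: 0.998
gripper_force: 0.0
```

```bash
python3 - <<'E'
from h import *;import cv2
c=env.calibration('wrist');a=env.grab_frame('wrist');b=env.grab_frame('side')
v=np.vstack([cv2.resize(a,(480,300)),cv2.resize(b[120:270,240:480],(480,300))])
cv2.imwrite('pics/v5.png',v);np.save('w5.npy',c,allow_pickle=True)
E
```

```text
(no output)
```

View pics/v5.png

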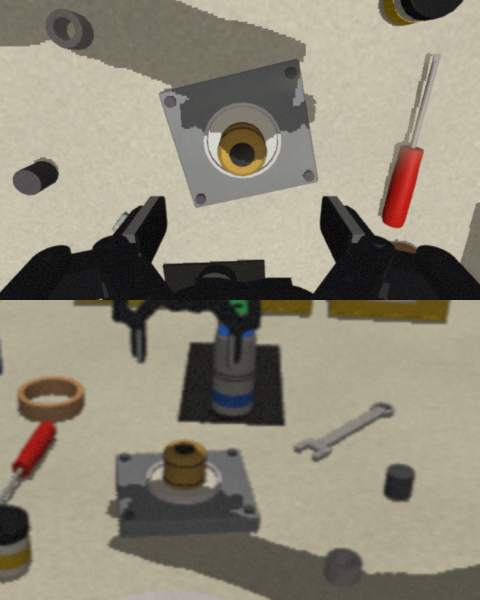

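The coupling stands centred in the cup: cup at (242,141), coupling top at (242,157) in the wrist half. The housings are still on the mat. Next the blue housing goes back first.

To row units: -219 mm / 750 = -0.292, -114 mm / 750 = -0.152.

>>> jog_arm:
  plan: "-0.0107,-0.0013,0,0,1;-0.0347,-0.0067,0,0,1;-0.072,-0.0133,0,0,1;-0.112,-0.02,0,0,1;-0.152,-0.0267,0,0,1;-0.192,-0.0347,0,0,1;-0.2293,-0.0413,0,0,1;-0.2613,-0.0467,0,0,1;-0.2813,-0.0507,0,0,1;-0.2907,-0.052,0,0,1;-0.292,-0.052,0,0,1;-0.292,-0.052,0,0,1"

```text
t: 39.17
tcp_pos: [511.6, -208.2, 168.5]
eef_rot: [[0.001, 1.0, -0.001], [1.0, -0.001, 0.001], [0.001, -0.001, -1.0]]
wrist_force: [-0.1, 0.4, -0.5]
grip_width: 1.001
gripper_force: 0.0
```

>>> jog_arm:
  plan: "0,0,0,0,1;0,0,0,0,1;0,0,0,0,1"

```text
t: 39.42
tcp_pos: [512.4, -207.1, 169.2]
eef_rot: [[-0.001, 1.0, -0.0], [1.0, 0.001, 0.001], [0.001, -0.0, -1.0]]
wrist_force: [-0.2, 0.1, 0.0]
grip_width: 1.007
gripper_force: 0.0
```

To row units: 93.5 mm / 750 = 0.1247, 89 mm / 750 = 0.1187.

>>> jog_arm:
  plan: "0,0,0.008,0,1;-0.0013,0,0.0267,0,1;-0.0013,0,0.048,0,1;-0.0013,0,0.0693,0,1;-0.0013,0,0.0907,0,1;-0.0013,0,0.108,0,1;-0.0013,0,0.1187,0,1;-0.0013,0,0.1247,0,1;-0.0013,0,0.1247,0,1;-0.0013,0,0.1247,0,1"

```text
t: 40.25
tcp_pos: [512.2, -209.6, 76.0]
eef_rot: [[0.001, 1.0, 0.0], [1.0, -0.001, -0.0], [-0.0, 0.0, -1.0]]
wrist_force: [0.4, 0.6, 0.1]
grip_width: 1.002
gripper_force: 0.0
```

>>> jog_arm:
  plan: "0,0,0,0,0.8;0,0,0,0,0.7;0,0,0,0,0.6;0,0,0,0,0.5;0,0,0,0,0.4;0,0,0,0,0.4;0,0,0,0,0.4;0,0,0,0,0.4;0,0,0,0,0.4;0,0,0,0,0.4"
  grip_n: 60

```text
t: 41.08
tcp_pos: [512.6, -209.8, 76.8]
eef_rot: [[0.001, 1.0, 0.002], [1.0, -0.001, -0.0], [-0.0, 0.002, -1.0]]
wrist_force: [-1.4, -0.2, 5.4]
grip_width: 0.618
gripper_force: 62.0
```

>>> jog_arm:
  plan: "0,0,-0.0053,0,0.4;0,0,-0.0187,0,0.4;0,0,-0.0373,0,0.4;0,0,-0.0613,0,0.4;0,0,-0.0853,0,0.4;0,0,-0.1067,0,0.4;0,0,-0.1213,0,0.4;0,0,-0.1293,0,0.4;0,0,-0.1307,0,0.4;0,0,-0.1307,0,0.4"
  grip_n: 60

```text
t: 41.92
tcp_pos: [511.8, -209.4, 173.8]
eef_rot: [[0.001, 1.0, -0.0], [1.0, -0.001, 0.0], [0.0, -0.0, -1.0]]
wrist_force: [0.8, 0.7, -3.7]
grip_width: 0.625
gripper_force: 63.5
```

To row units: 290 mm / 750 = 0.3867, 264 mm / 750 = 0.352.

>>> jog_arm:
  plan: "0.0067,0,0,0,0.4;0.0213,0.0013,0,0,0.4;0.0453,0.0013,0,0,0.4;0.0773,0.0027,0,0,0.4;0.1147,0.004,0,0,0.4;0.1547,0.0053,0,0,0.4;0.1947,0.0067,0,0,0.4;0.2347,0.008,0,0,0.4;0.2747,0.0093,0,0,0.4;0.3147,0.0107,0,0,0.4;0.352,0.012,0,0,0.4;0.3867,0.0133,0,0,0.4"
  grip_n: 60

```text
t: 42.92
tcp_pos: [521.1, 83.7, 173.0]
eef_rot: [[-0.001, 1.0, -0.002], [1.0, 0.001, 0.001], [0.001, -0.002, -1.0]]
wrist_force: [0.5, -0.3, -3.0]
grip_width: 0.615
gripper_force: 63.5
```

>>> jog_arm:
  plan: "0.0373,0.0013,0,0,0.4;0.0773,0.0027,0,0,0.4;0.1173,0.004,0,0,0.4;0.1573,0.0053,0,0,0.4;0.1973,0.0067,0,0,0.4;0.2373,0.008,0,0,0.4;0.2747,0.0093,0,0,0.4;0.3067,0.0107,0,0,0.4;0.3307,0.012,0,0,0.4;0.344,0.0133,0,0,0.4;0.3493,0.0133,0,0,0.4;0.3493,0.0133,0,0,0.4"
  grip_n: 60

```text
t: 43.92
tcp_pos: [531.6, 343.0, 173.0]
eef_rot: [[-0.0, 1.0, -0.001], [1.0, 0.0, -0.001], [-0.001, -0.001, -1.0]]
wrist_force: [0.3, -0.7, -3.8]
grip_width: 0.621
gripper_force: 63.5
```

>>> jog_arm:
  plan: "0,0,0,0,0.4;0,0,0,0,0.4;0,0,0,0,0.4;0,0,0,0,0.4;0,0,0,0,0.4;0,0,0,0,0.4"
  grip_n: 60

```text
t: 44.42
tcp_pos: [532.7, 342.0, 173.9]
eef_rot: [[0.002, 1.0, 0.0], [1.0, -0.002, 0.0], [0.0, 0.0, -1.0]]
wrist_force: [0.2, -0.4, -4.1]
grip_width: 0.619
gripper_force: 63.5
```

To row units: 89 mm / 750 = 0.1187, 88 mm / 750 = 0.1173.

>>> jog_arm:
  plan: "0,0,0.008,0,0.4;0,0,0.024,0,0.4;0,0,0.0427,0,0.4;0,0,0.0613,0,0.4;0,0,0.0773,0,0.4;0,0,0.0907,0,0.4;0,0,0.1013,0,0.4;0,0,0.1093,0,0.4;0,0,0.1147,0,0.4;0,0,0.1173,0,0.4;0,0,0.1187,0,0.4;0,0,0.1187,0,0.4"
  grip_n: 60

```text
t: 45.42
tcp_pos: [532.8, 342.5, 85.1]
eef_rot: [[0.001, 1.0, 0.001], [1.0, -0.001, 0.0], [0.0, 0.001, -1.0]]
wrist_force: [-0.1, 0.1, -4.1]
grip_width: 0.62
gripper_force: 63.5
```

>>> jog_arm:
  plan: "0,0,0.0007,0,0.4;0,0,0.0009,0,0.4;0,0,0.0009,0,0.4"
  grip_n: 60

```text
t: 45.67
tcp_pos: [532.7, 342.5, 84.5]
eef_rot: [[0.001, 1.0, 0.001], [1.0, -0.001, 0.0], [0.0, 0.001, -1.0]]
wrist_force: [-0.6, -0.2, -3.2]
grip_width: 0.618
gripper_force: 63.5
```

To row units: 0.9 mm / 750 = 0.0012, 0.5 mm / 750 = 0.0007.

>>> jog_arm:
  plan: "0,0,0.0007,0,0.4;0,0,0.0012,0,0.4;0,0,0.0012,0,0.5;0,0,0.0012,0,0.65;0,0,0.0012,0,0.75;0,0,0.0012,0,0.85;0,0,0.0012,0,0.95;0,0,0.0012,0,1;0,0,0.0012,0,1;0,0,0.0012,0,1"
  grip_n: 60

```text
t: 46.5
tcp_pos: [532.5, 342.4, 83.2]
eef_rot: [[0.001, 1.0, -0.0], [1.0, -0.001, -0.0], [-0.0, -0.0, -1.0]]
wrist_force: [-0.4, -0.5, -0.2]
grip_width: 0.999
gripper_force: 0.0
```

>>> jog_arm:
  plan: "0,0,-0.0107,0,1;0,0,-0.032,0,1;0,0,-0.0587,0,1;0,0,-0.0853,0,1;0,0,-0.104,0,1;0,0,-0.1147,0,1;0,0,-0.1173,0,1;0,0,-0.1173,0,1"

```text
t: 47.17
tcp_pos: [532.6, 342.6, 171.7]
eef_rot: [[0.001, 1.0, 0.001], [1.0, -0.001, 0.001], [0.001, 0.001, -1.0]]
wrist_force: [0.1, -0.0, 0.1]
grip_width: 0.998
gripper_force: 0.0
```

>>> jog_arm:
  plan: "-0.0133,0,0,0,1;-0.0427,-0.0013,0,0,1;-0.0827,-0.0013,0,0,1;-0.1253,-0.0027,0,0,1;-0.168,-0.004,0,0,1;-0.2107,-0.0053,0,0,1;-0.2533,-0.0067,0,0,1;-0.296,-0.0067,0,0,1;-0.3387,-0.008,0,0,1;-0.3813,-0.0093,0,0,1;-0.424,-0.0107,0,0,1;-0.4667,-0.012,0,0,1"

```text
t: 48.17
tcp_pos: [521.6, -9.8, 170.2]
eef_rot: [[0.002, 1.0, -0.002], [1.0, -0.002, -0.0], [-0.0, -0.002, -1.0]]
wrist_force: [1.4, -0.7, -0.6]
grip_width: 0.998
gripper_force: 0.0
```

>>> jog_arm:
  plan: "-0.0427,-0.0013,0,0,1;-0.0853,-0.0027,0,0,1;-0.128,-0.0027,0,0,1;-0.1707,-0.004,0,0,1;-0.2133,-0.0053,0,0,1;-0.2533,-0.0067,0,0,1;-0.2933,-0.0067,0,0,1;-0.328,-0.008,0,0,1;-0.3547,-0.0093,0,0,1;-0.3693,-0.0093,0,0,1;-0.376,-0.0093,0,0,1;-0.376,-0.0093,0,0,1"

```text
t: 49.17
tcp_pos: [515.1, -290.2, 170.5]
eef_rot: [[0.003, 1.0, -0.001], [1.0, -0.003, 0.0], [0.0, -0.001, -1.0]]
wrist_force: [-0.7, -0.3, -0.4]
grip_width: 0.999
gripper_force: 0.0
```

>>> jog_arm:
  plan: "0,0,0,0,1;0,0,0,0,1;0,0,0,0,1;0,0,0,0,1;0,0,0,0,1"

```text
t: 49.58
tcp_pos: [516.2, -288.7, 171.3]
eef_rot: [[-0.0, 1.0, 0.0], [1.0, 0.0, 0.0], [0.0, 0.0, -1.0]]
wrist_force: [0.4, -0.4, 0.4]
grip_width: 1.002
gripper_force: 0.0
```

To row units: 95 mm / 750 = 0.1267, 90 mm / 750 = 0.12.

>>> jog_arm:
  plan: "0,0,0.008,0,1;-0.0013,0,0.0267,0,1;-0.0013,0,0.048,0,1;-0.0013,0,0.0693,0,1;-0.0013,0,0.0907,0,1;-0.0013,0,0.108,0,1;-0.0013,0,0.12,0,1;-0.0013,0,0.1267,0,1;-0.0013,0,0.1267,0,1;-0.0013,0,0.1267,0,1"

```text
t: 50.42
tcp_pos: [516.0, -290.7, 76.3]
eef_rot: [[0.001, 1.0, 0.0], [1.0, -0.001, -0.0], [-0.0, 0.0, -1.0]]
wrist_force: [0.7, 0.3, 0.6]
grip_width: 0.999
gripper_force: 0.0
```

>>> jog_arm:
  plan: "0,0,0,0,0.8;0,0,0,0,0.7;0,0,0,0,0.6;0,0,0,0,0.5;0,0,0,0,0.4;0,0,0,0,0.4;0,0,0,0,0.4;0,0,0,0,0.4;0,0,0,0,0.4;0,0,0,0,0.4"
  grip_n: 60

```text
t: 51.25
tcp_pos: [516.5, -290.9, 77.2]
eef_rot: [[0.001, 1.0, 0.002], [1.0, -0.001, -0.001], [-0.001, 0.002, -1.0]]
wrist_force: [-0.5, -0.9, 6.7]
grip_width: 0.619
gripper_force: 62.4
```

>>> jog_arm:
  plan: "0,0,-0.0053,0,0.4;0,0,-0.0187,0,0.4;0,0,-0.0373,0,0.4;0,0,-0.0613,0,0.4;0,0,-0.0853,0,0.4;0,0,-0.1067,0,0.4;0,0,-0.1213,0,0.4;0,0,-0.1293,0,0.4;0,0,-0.1307,0,0.4;0,0,-0.1307,0,0.4"
  grip_n: 60

```text
t: 52.08
tcp_pos: [515.7, -290.3, 174.0]
eef_rot: [[0.001, 1.0, -0.0], [1.0, -0.001, 0.0], [0.0, -0.0, -1.0]]
wrist_force: [-0.1, -0.1, -4.1]
grip_width: 0.613
gripper_force: 63.7
```

To row units: 290 mm / 750 = 0.3867, 264 mm / 750 = 0.352.

>>> jog_arm:
  plan: "0.0067,0,0,0,0.4;0.0213,-0.0013,0,0,0.4;0.0453,-0.004,0,0,0.4;0.0773,-0.0067,0,0,0.4;0.1147,-0.0093,0,0,0.4;0.1547,-0.0133,0,0,0.4;0.1947,-0.016,0,0,0.4;0.2347,-0.02,0,0,0.4;0.2747,-0.0227,0,0,0.4;0.3147,-0.0267,0,0,0.4;0.352,-0.0293,0,0,0.4;0.3867,-0.0333,0,0,0.4"
  grip_n: 60

```text
t: 53.08
tcp_pos: [490.0, 2.5, 173.6]
eef_rot: [[-0.001, 1.0, -0.002], [1.0, 0.001, 0.001], [0.001, -0.002, -1.0]]
wrist_force: [0.1, -0.6, -3.5]
grip_width: 0.621
gripper_force: 63.7
```

>>> jog_arm:
  plan: "0.0373,-0.0027,0,0,0.4;0.0773,-0.0067,0,0,0.4;0.1173,-0.0093,0,0,0.4;0.1573,-0.0133,0,0,0.4;0.1973,-0.016,0,0,0.4;0.232,-0.02,0,0,0.4;0.2667,-0.0227,0,0,0.4;0.296,-0.0253,0,0,0.4;0.32,-0.0267,0,0,0.4;0.3333,-0.028,0,0,0.4;0.3387,-0.028,0,0,0.4;0.3387,-0.028,0,0,0.4"
  grip_n: 60

```text
t: 54.08
tcp_pos: [469.7, 254.1, 173.8]
eef_rot: [[-0.001, 1.0, -0.001], [1.0, 0.001, -0.0], [-0.0, -0.001, -1.0]]
wrist_force: [0.4, -0.8, -3.9]
grip_width: 0.613
gripper_force: 63.7
```

>>> jog_arm:
  plan: "0,0,0,0,0.4;0,0,0,0,0.4;0,0,0,0,0.4;0,0,0,0,0.4;0,0,0,0,0.4;0,0,0,0,0.4"
  grip_n: 60

```text
t: 54.58
tcp_pos: [470.6, 253.1, 174.3]
eef_rot: [[0.002, 1.0, 0.0], [1.0, -0.002, 0.0], [0.0, 0.0, -1.0]]
wrist_force: [0.4, -0.5, -4.6]
grip_width: 0.618
gripper_force: 63.7
```

To row units: 89.5 mm / 750 = 0.1193, 89 mm / 750 = 0.1187.

>>> jog_arm:
  plan: "0,0,0.008,0,0.4;0,0,0.024,0,0.4;0,0,0.0427,0,0.4;0,0,0.0613,0,0.4;0,0,0.0773,0,0.4;0,0,0.0907,0,0.4;0,0,0.1013,0,0.4;0,0,0.1093,0,0.4;0,0,0.1147,0,0.4;0,0,0.1173,0,0.4;0,0,0.1187,0,0.4;0,0,0.1193,0,0.4"
  grip_n: 60

```text
t: 55.58
tcp_pos: [470.7, 253.6, 84.9]
eef_rot: [[0.001, 1.0, 0.001], [1.0, -0.001, 0.0], [0.0, 0.001, -1.0]]
wrist_force: [0.9, 0.3, -4.4]
grip_width: 0.618
gripper_force: 63.7
```

>>> jog_arm:
  plan: "0,0,0.0007,0,0.4;0,0,0.0013,0,0.4;0,0,0.0013,0,0.5;0,0,0.0013,0,0.65;0,0,0.0013,0,0.75;0,0,0.0013,0,0.85;0,0,0.0013,0,0.95;0,0,0.0013,0,1;0,0,0.0013,0,1;0,0,0.0013,0,1"
  grip_n: 60

```text
t: 56.42
tcp_pos: [470.5, 253.5, 83.7]
eef_rot: [[0.001, 1.0, 0.0], [1.0, -0.001, 0.0], [0.0, 0.0, -1.0]]
wrist_force: [0.3, 0.7, -0.1]
grip_width: 1.005
gripper_force: 0.0
```

>>> jog_arm:
  plan: "0,0,-0.0107,0,1;0,0,-0.032,0,1;0,0,-0.0587,0,1;0,0,-0.0853,0,1;0,0,-0.104,0,1;0,0,-0.1147,0,1;0,0,-0.1173,0,1;0,0,-0.1173,0,1"

```text
t: 57.08
tcp_pos: [470.5, 253.6, 172.2]
eef_rot: [[0.001, 1.0, 0.001], [1.0, -0.001, 0.001], [0.001, 0.001, -1.0]]
wrist_force: [-0.1, 1.1, -0.3]
grip_width: 0.998
gripper_force: 0.0
```

>>> jog_arm:
  plan: "-0.0133,0.0013,0,0,1;-0.0427,0.004,0,0,1;-0.0827,0.0067,0,0,1;-0.1253,0.0107,0,0,1;-0.168,0.0133,0,0,1;-0.2107,0.0173,0,0,1;-0.2533,0.02,0,0,1;-0.296,0.024,0,0,1;-0.3387,0.0267,0,0,1;-0.3813,0.0307,0,0,1;-0.424,0.0347,0,0,1;-0.4667,0.0373,0,0,1"

```text
t: 58.08
tcp_pos: [497.0, -98.8, 170.7]
eef_rot: [[0.002, 1.0, -0.002], [1.0, -0.002, -0.0], [-0.0, -0.002, -1.0]]
wrist_force: [0.2, 1.0, -0.5]
grip_width: 1.001
gripper_force: 0.0
```

>>> jog_arm:
  plan: "-0.0427,0.004,0,0,1;-0.0853,0.0067,0,0,1;-0.128,0.0107,0,0,1;-0.1707,0.0133,0,0,1;-0.2133,0.0173,0,0,1;-0.2533,0.02,0,0,1;-0.2907,0.024,0,0,1;-0.3227,0.0267,0,0,1;-0.3467,0.0293,0,0,1;-0.36,0.0293,0,0,1;-0.364,0.0293,0,0,1;-0.364,0.0293,0,0,1"

```text
t: 59.08
tcp_pos: [518.7, -369.8, 170.7]
eef_rot: [[0.002, 1.0, -0.002], [1.0, -0.002, 0.001], [0.001, -0.002, -1.0]]
wrist_force: [-0.2, 0.6, -0.9]
grip_width: 0.999
gripper_force: 0.0
```

>>> jog_arm:
  plan: "0,0,0,0,1;0,0,0,0,1;0,0,0,0,1;0,0,0,0,1;0,0,0,0,1"

```text
t: 59.5
tcp_pos: [520.1, -368.9, 171.8]
eef_rot: [[-0.0, 1.0, 0.0], [1.0, 0.0, 0.0], [0.0, 0.0, -1.0]]
wrist_force: [-0.8, -0.6, -0.2]
grip_width: 1.0
gripper_force: 0.0
```

To row units: 96 mm / 750 = 0.128, 90 mm / 750 = 0.12.

>>> jog_arm:
  plan: "0,0,0.008,0,1;0.0007,0.0007,0.0267,0,1;0.0007,0.0007,0.048,0,1;0.0007,0.0007,0.0693,0,1;0.0007,0.0007,0.0907,0,1;0.0007,0.0007,0.108,0,1;0.0007,0.0007,0.12,0,1;0.0007,0.0007,0.128,0,1;0.0007,0.0007,0.128,0,1;0.0007,0.0007,0.128,0,1"

```text
t: 60.33
tcp_pos: [520.4, -369.2, 75.8]
eef_rot: [[0.001, 1.0, 0.0], [1.0, -0.001, -0.0], [-0.0, 0.0, -1.0]]
wrist_force: [0.8, -0.2, 1.1]
grip_width: 1.002
gripper_force: 0.0
```

>>> jog_arm:
  plan: "0,0,0,0,0.8;0,0,0,0,0.7;0,0,0,0,0.6;0,0,0,0,0.5;0,0,0,0,0.4;0,0,0,0,0.4;0,0,0,0,0.4;0,0,0,0,0.4;0,0,0,0,0.4;0,0,0,0,0.4"
  grip_n: 60

```text
t: 61.17
tcp_pos: [520.6, -369.4, 76.8]
eef_rot: [[0.001, 1.0, 0.001], [1.0, -0.001, -0.001], [-0.001, 0.001, -1.0]]
wrist_force: [-1.6, -0.8, 6.6]
grip_width: 0.609
gripper_force: 62.7
```

>>> jog_arm:
  plan: "0,0,-0.0053,0,0.4;0,0,-0.0187,0,0.4;0,0,-0.0373,0,0.4;0,0,-0.0613,0,0.4;0,0,-0.0853,0,0.4;0,0,-0.1067,0,0.4;0,0,-0.1213,0,0.4;0,0,-0.1293,0,0.4;0,0,-0.1307,0,0.4;0,0,-0.1307,0,0.4"
  grip_n: 60

```text
t: 62.0
tcp_pos: [520.2, -368.8, 173.6]
eef_rot: [[0.001, 1.0, -0.0], [1.0, -0.001, 0.0], [0.0, -0.0, -1.0]]
wrist_force: [-0.1, -0.4, -3.9]
grip_width: 0.615
gripper_force: 63.6
```

To row units: 296 mm / 750 = 0.3947, 266 mm / 750 = 0.3547.

>>> jog_arm:
  plan: "0.0067,0.0013,0,0,0.4;0.0213,0.0027,0,0,0.4;0.0453,0.0053,0,0,0.4;0.0773,0.008,0,0,0.4;0.1147,0.012,0,0,0.4;0.1547,0.016,0,0,0.4;0.1947,0.02,0,0,0.4;0.2347,0.024,0,0,0.4;0.2747,0.028,0,0,0.4;0.3147,0.032,0,0,0.4;0.3547,0.036,0,0,0.4;0.3947,0.04,0,0,0.4"
  grip_n: 60

```text
t: 63.0
tcp_pos: [549.8, -70.2, 173.0]
eef_rot: [[0.0, 1.0, -0.002], [1.0, -0.0, 0.001], [0.001, -0.002, -1.0]]
wrist_force: [1.2, -0.2, -3.3]
grip_width: 0.618
gripper_force: 63.6
```

>>> jog_arm:
  plan: "0.04,0.004,0,0,0.4;0.08,0.008,0,0,0.4;0.12,0.012,0,0,0.4;0.16,0.016,0,0,0.4;0.2,0.02,0,0,0.4;0.24,0.024,0,0,0.4;0.28,0.028,0,0,0.4;0.32,0.032,0,0,0.4;0.3573,0.036,0,0,0.4;0.3893,0.0387,0,0,0.4;0.4107,0.04,0,0,0.4;0.4227,0.0407,0,0,0.4"
  grip_n: 60

```text
t: 64.0
tcp_pos: [579.9, 247.7, 172.7]
eef_rot: [[-0.003, 1.0, -0.002], [1.0, 0.003, 0.001], [0.001, -0.002, -1.0]]
wrist_force: [-0.2, -0.6, -4.2]
grip_width: 0.614
gripper_force: 63.6
```

>>> jog_arm:
  plan: "0,0,0,0,0.4;0,0,0,0,0.4;0,0,0,0,0.4;0,0,0,0,0.4;0,0,0,0,0.4;0,0,0,0,0.4"
  grip_n: 60

```text
t: 64.5
tcp_pos: [581.7, 242.7, 173.9]
eef_rot: [[0.003, 1.0, 0.0], [1.0, -0.003, -0.0], [-0.0, 0.0, -1.0]]
wrist_force: [0.3, 0.8, -3.9]
grip_width: 0.615
gripper_force: 63.5
```

To row units: 89.5 mm / 750 = 0.1193, 89 mm / 750 = 0.1187.

>>> jog_arm:
  plan: "0,0,0.008,0,0.4;0.0007,0,0.024,0,0.4;0.0007,0,0.0427,0,0.4;0.0007,0,0.0613,0,0.4;0.0007,0,0.0773,0,0.4;0.0007,0,0.0907,0,0.4;0.0007,0,0.1013,0,0.4;0.0007,0,0.1093,0,0.4;0.0007,0,0.1147,0,0.4;0.0007,0,0.1173,0,0.4;0.0007,0,0.1187,0,0.4;0.0007,0,0.1193,0,0.4"
  grip_n: 60

```text
t: 65.5
tcp_pos: [581.8, 244.5, 84.5]
eef_rot: [[0.001, 1.0, 0.001], [1.0, -0.001, 0.0], [0.0, 0.001, -1.0]]
wrist_force: [0.4, 0.7, -3.8]
grip_width: 0.617
gripper_force: 63.6
```

>>> jog_arm:
  plan: "0,0,0.0007,0,0.4;0,0,0.0013,0,0.4;0,0,0.0013,0,0.5;0,0,0.0013,0,0.65;0,0,0.0013,0,0.75;0,0,0.0013,0,0.85;0,0,0.0013,0,0.95;0,0,0.0013,0,1;0,0,0.0013,0,1;0,0,0.0013,0,1"
  grip_n: 60

```text
t: 66.33
tcp_pos: [581.5, 244.3, 83.2]
eef_rot: [[0.001, 1.0, -0.0], [1.0, -0.001, 0.0], [0.0, -0.0, -1.0]]
wrist_force: [-0.1, -0.2, -0.0]
grip_width: 0.998
gripper_force: 0.0
```

>>> jog_arm:
  plan: "0,0,-0.0107,0,1;0,0,-0.032,0,1;0,0,-0.064,0,1;0,0,-0.0987,0,1;0,0,-0.1333,0,1;0,0,-0.1653,0,1;0,0,-0.192,0,1;0,0,-0.208,0,1;0,0,-0.2133,0,1;0,0,-0.2133,0,1;0,0,-0.2133,0,1"

```text
t: 67.25
tcp_pos: [581.0, 244.3, 242.8]
eef_rot: [[0.001, 1.0, -0.001], [1.0, -0.001, -0.0], [-0.0, -0.001, -1.0]]
wrist_force: [-0.2, 0.5, -1.2]
grip_width: 0.997
gripper_force: 0.0
```

>>> jog_arm:
  plan: "-0.0133,0,0,0,1;-0.0427,0,0,0,1;-0.0827,0,0,0,1;-0.1253,0,0,0,1;-0.168,0,0,0,1;-0.2107,0,0,0,1;-0.2533,0,0,0,1;-0.296,0,0,0,1;-0.3333,0,0,0,1;-0.36,0,0,0,1;-0.3733,0,0,0,1;-0.3733,0,0,0,1"

```text
t: 68.25
tcp_pos: [580.3, -39.3, 242.6]
eef_rot: [[0.006, 1.0, -0.001], [1.0, -0.006, -0.002], [-0.002, -0.001, -1.0]]
wrist_force: [-0.6, 0.8, -0.6]
grip_width: 1.003
gripper_force: 0.0
```

```bash
python3 - <<'E'
from h import *;import cv2
cv2.imwrite('pics/t6.png',env.grab_frame('top'));cv2.imwrite('pics/s6.png',env.grab_frame('side'))
t=cv2.imread('pics/t6.png');s=cv2.imread('pics/s6.png')
cv2.imwrite('pics/v6.png',np.hstack([cv2.resize(t[180:280,145:265],(480,400)),cv2.resize(s[185:355,255:395],(320,400))]))
E
```

```text
(no output)
```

View pics/v6.png

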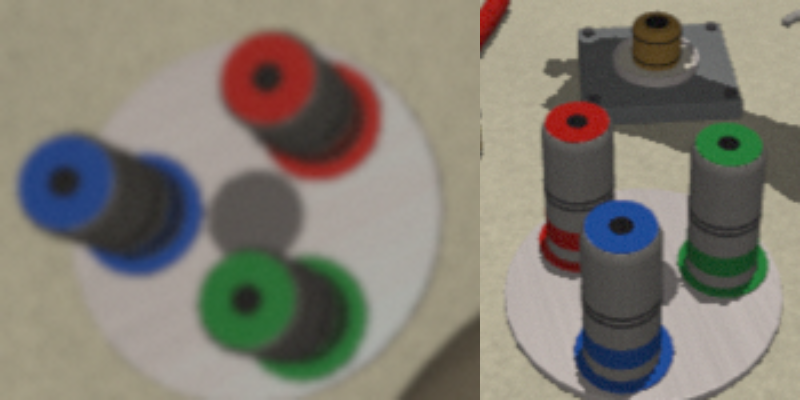

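The final view shows red (268,78), blue (66,183) and green (249,300) upright and centred on their own pads. The coupling stands in the cup. Handing in now.

>>> jog_arm:
  plan: "0,0,0,0,1;0,0,0,0,1;0,0,0,0,1;0,0,0,0,1;0,0,0,0,1"

```text
t: 68.77
tcp_pos: [581.2, -34.9, 243.2]
eef_rot: [[-0.0, 1.0, -0.0], [1.0, 0.0, 0.0], [0.0, -0.0, -1.0]]
wrist_force: [-0.8, -0.1, -0.0]
grip_width: 1.004
gripper_force: 0.0
```

```bash
python3 -c "
from station import env
print(env.job_done())"
```

```text
the job is handed in; nothing more can be done
None
```

The job is handed in at about 69 s (no verdict came back); in the last pictures the coupling stands upright in the cup and each housing stands upright on its own pad, nothing toppled, and the arm never approached the jar.

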